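Lock the turntable and close the hardware pots with their own lids

ROBOT

A 7-joint arm with a two-finger parallel gripper is mounted at the origin on the work surface. World frame = base frame: x ahead of the robot, y to its left, z up, the work surface at z = 0. Lengths are in m, angles in rad, forces in N, time in s.
With the tool pointing down it reaches from about 0.4 to 0.875 m from the base axis. Payload 4.4 kg.
Tool frame: the origin (TCP) lies between the finger pads; the fingertips stand ahead of it and the grasp point (between the pads) lies 6 mm ahead of it (arm.finger_overhang is the z of the fingertips in the tool frame, in m); z points along the fingers, y is the line along which they close (so a half turn about z gives the same grasp; the last joint's range is limited). The gripper opens to 85 mm and grips with 20 to 120 N. Pads are 22 mm wide; open, the fingers measure 114 mm over their backs; the gripper's body (76 mm by 85 mm) begins 54 mm behind the grasp point. The pads swing forward as they close: fully open they stand 13 mm farther back than shut.
Start: joints at [-1.34, 0.628, 0.038, 1.517, -0.027, 0.996, -0.02], TCP at [0.19, 0.622, 0.23] pointing down, gripper open.
Joint ranges: [-3.06, 3.06], [-0.37, 2.12], [-1.25, 1.32], [0.18, 2.47], [-1.1, 4.24], [0.23, 1.98], [-2.94, 2.94]. Speed limits (rad/s): [2.57, 2.57, 3.14, 3.14, 3.14, 3.14, 3.14].

INTERFACE

Orientations are given as a unit quaternion [w, x, y, z].
In Python, from station import arm gives the robot as it stands. The module is installed in compiled form; this text tells all that it offers.
- The arm moves only by the tool carry_out, never from a script. Its arguments are lists of equal length, an entry for each row: "linear": the shift along the world's x, y, z scaled (see below), a list of three; "twist": the turn, a rotation vector about the world's x, y, z scaled (see below), a list of three; "grip": the closure, from 0 (fully open) to 1 (shut). In form: {"linear": [[x, y, z], ...], "twist": [[ax, ay, az], ...], "grip": [grip, ...]}. A call has 1 to 8 rows; each row is the pose to reach, as a shift and turn from the pose commanded when the call began; what a row does not reach only later rows make up. The controller multiplies each number of a shift by 300 mm and each number of a turn by pi/2 rad. A row lasts 1/12 s, in which the tool goes at most 41.7 mm and 7.16 degrees, less where a joint would pass 70% of its speed; a pose out of reach is approached as far as the arm can. A call with a number of a shift or a turn outside -1 to 1 is refused whole. A call with a gripper value outside its range is refused whole. The fingers move at their own pace and stop on an object; the grip force is fixed at half the most. Time passes only in rows, so rows that repeat a pose let the fingers close. It gives the time, the measured TCP pose, the force, the opening and the grip force at its end, in the units of the state.
- arm.sense(): the state, without advancing time (a new reading comes with each control period).
- arm.snapshot(name): name is "scene" or "top"; returns (picture, depth): 400x640x3 uint8, red, green, blue; 400x640 float32, m along the optical axis (not along the pixel's ray), 0 where there is no reading.
- arm.camera_info(name): a dict with "mtx" (3x3 intrinsics, pixels), "k1" (the pictures are not rectified: a ray, as slopes to the right and down, at radius r is drawn at 1 + k1 r^2 times it, then the intrinsics apply), "cam_to_world" (4x4, takes a point from camera to world coordinates). Camera axes: x right, y down, z forward; pixel columns grow to the right and rows downward; lengths in m; the calibration is good to about 2 mm. A picture is of the moment at which its call begins. camera_info takes no time and is no camera call.
- arm.close_job(): hands the job in; it is judged then, once.
The state is a dict: "clock": time; "qpos": joint angles; "qvel": joint speeds; "effort": joint torques, N m; "eef_pos": TCP position; "tool_rot": TCP orientation; "contact_force": force on the tool from outside, world axes, zero at the start; "moment": the same for the moment, N m; "width": finger opening in m; "grasp_force": force on a finger pad.
Only numpy, scipy, OpenCV 4.12 (cv2) and the standard library are available. Lean on these libraries where they do the work, as an engineer would, in place of code of your own. Each camera call takes 0.05 s, during which the arm holds its last target. There are 200 camera calls.

TASK

First turn the lock collar in the middle of the turntable clockwise until its pointer stands at the brass mark. Then screw every lid lying on the bench fully home on the pot it belongs to: the lids look alike, so try them; a lid that stays up and will not screw down belongs on another pot. Leave the collar at its mark and the other tools alone.

Things in the scene. Friction and masses are not known exactly. Their poses are not given: they have to be found in the camera images.
- turntable: grey cast-iron turntable, itself fixed: disc 316 mm across, deck 25 mm above the bench. Origin: on its axis at bench level. The brass lock mark is a block 14 mm long, 22 mm high, on the deck 66 mm from the axis along the turntable's +x. The three pots stand on the deck 110 mm from the axis, at 60, 180 and 300 degrees from the mark
- collar (a joint): angle (rad) of the steel lock collar round the turntable's axis, growing clockwise seen from above; range 0 to 1.6, stiff (0.08 N m friction), stays where it is left. At 1.2 its pointer is at the brass mark: that is locked. It starts unlocked between 0 and 0.3
- collar_grip (a point): grip point of the lock collar: on the turntable's axis, 77 mm above the bench, in an upright steel grip bar 48 mm long (along this point's x), 14 mm thick, its top 91 mm above the bench and its foot 57 mm above the bench. z up; the pointer is a low arm 55 mm long from the axis along this point's +x
- pot_s: white plastic pot of hardware, fixed on the turntable: body 80 mm across, 45 mm high, then a threaded neck 36 mm across (without its thread) up to the rim, 67 mm above the origin. Origin: centre of its underside, z up. With its own lid fully home, the lid's top plate sits on the rim and the lid's origin is 49 mm above the pot's origin
- pot_m: white plastic pot of hardware, fixed on the turntable: body 80 mm across, 45 mm high, then a threaded neck 46 mm across (without its thread) up to the rim, 67 mm above the origin. Origin: centre of its underside, z up. With its own lid fully home, the lid's top plate sits on the rim and the lid's origin is 49 mm above the pot's origin
- pot_l: white plastic pot of hardware, fixed on the turntable: body 80 mm across, 45 mm high, then a threaded neck 56 mm across (without its thread) up to the rim, 67 mm above the origin. Origin: centre of its underside, z up. With its own lid fully home, the lid's top plate sits on the rim and the lid's origin is 49 mm above the pot's origin
- pot_s_rim (a point): centre of the rim (top) of pot_s. All necks have a right-hand three-start thread of 30 mm lead: a matching lid set on one rests 6 to 17 mm above home, then sinks 30 mm per turn as it is turned clockwise (seen from above), and is home after 75 to 200 degrees; sideways play about 1 mm
- pot_m_rim (a point): centre of the rim (top) of pot_m. On any pot: a lid too small for the neck stays perched with its lugs on the rim, 16 to 18 mm above home, however it is turned
- pot_l_rim (a point): centre of the rim (top) of pot_l. On any pot: a lid too large for the neck slips over the thread, but the sealing plug under its top (5 mm deep) stops on the rim, 5 mm above home, however it is turned; it lifts straight off again
- lid_1: loose black plastic screw lid, 100 g, skirt down on the bench: 74 mm across, 24 mm high, with a grip bar 48 mm long (along its x) and 14 mm thick rising 34 mm more (58 mm in all). Origin: centre of its underside (skirt's bottom edge), z up. Skirt 18 mm deep, three lugs inside. Lids look alike from above, but each bore fits only one pot, not told which. Two or three lids are present.
- lid_2: loose black plastic screw lid, 100 g, skirt down on the bench: 74 mm across, 24 mm high, with a grip bar 48 mm long (along its x) and 14 mm thick rising 34 mm more (58 mm in all). Origin: centre of its underside (skirt's bottom edge), z up. Skirt 18 mm deep, three lugs inside. Lids look alike from above, but each bore fits only one pot, not told which. Two or three lids are present.
- lid_3: loose black plastic screw lid, 100 g, skirt down on the bench: 74 mm across, 24 mm high, with a grip bar 48 mm long (along its x) and 14 mm thick rising 34 mm more (58 mm in all). Origin: centre of its underside (skirt's bottom edge), z up. Skirt 18 mm deep, three lugs inside. Lids look alike from above, but each bore fits only one pot, not told which. Two or three lids are present.
- tacker: bystander: blue steel staple tacker, 150 mm long, 68 mm high, origin at centre of its underside
- mat_cutter: bystander: green plastic mat cutter, 150 mm long, 46 mm high, origin at centre of its underside
Not all that is in view belongs to the job. What is shaped like the lid_3 but green or orange is not meant. What is shaped like the lid_1 but purple is not meant.

How it is judged:
On the way, in this order (a step that is already met when the one before it is completed fails the run):
1. the lock collar is turned to its locked mark (value of joint collar between 1.08 and 1.32 rad), for 0.2 s.
2. every lid is screwed home on its own pot (((horizontal distance between lid_1 and pot_s below 0.004 m and z of lid_1 in the frame of pot_s below 0.051 m and angle between lid_1's own z axis and vertical below 0.06 rad) or (horizontal distance between lid_1 and pot_m below 0.004 m and z of lid_1 in the frame of pot_m below 0.051 m and angle between lid_1's own z axis and vertical below 0.06 rad) or (horizontal distance between lid_1 and pot_l below 0.004 m and z of lid_1 in the frame of pot_l below 0.051 m and angle between lid_1's own z axis and vertical below 0.06 rad)) and ((horizontal distance between lid_2 and pot_s below 0.004 m and z of lid_2 in the frame of pot_s below 0.051 m and angle between lid_2's own z axis and vertical below 0.06 rad) or (horizontal distance between lid_2 and pot_m below 0.004 m and z of lid_2 in the frame of pot_m below 0.051 m and angle between lid_2's own z axis and vertical below 0.06 rad) or (horizontal distance between lid_2 and pot_l below 0.004 m and z of lid_2 in the frame of pot_l below 0.051 m and angle between lid_2's own z axis and vertical below 0.06 rad)) and ((horizontal distance between lid_3 and pot_s below 0.004 m and z of lid_3 in the frame of pot_s below 0.051 m and angle between lid_3's own z axis and vertical below 0.06 rad) or (horizontal distance between lid_3 and pot_m below 0.004 m and z of lid_3 in the frame of pot_m below 0.051 m and angle between lid_3's own z axis and vertical below 0.06 rad) or (horizontal distance between lid_3 and pot_l below 0.004 m and z of lid_3 in the frame of pot_l below 0.051 m and angle between lid_3's own z axis and vertical below 0.06 rad))), for 0.2 s.
At the end, for the whole second after the job is handed in: the lock collar reads 1.2 rad within 0.12, and every lid present is screwed home on a pot, its origin within 4 mm of the pot's axis and within 2 mm of its home height (49 mm above the pot's origin), level within 0.06 rad, released and at rest (all of step 1 and all of step 2 and linear speed of each of lid_1, lid_2, lid_3 below 0.02 m/s and angular speed of each of lid_1, lid_2, lid_3 below 0.1 rad/s); the robot touches nothing.
It fails at once if a lid is brought onto a pot (within 30 mm of its axis) before the turntable is locked, or with the collar turned back off its mark (value of joint collar below 1.08 rad and (horizontal distance between any of lid_1, lid_2, lid_3 and pot_s below 0.03 m or horizontal distance between any of lid_1, lid_2, lid_3 and pot_m below 0.03 m or horizontal distance between any of lid_1, lid_2, lid_3 and pot_l below 0.03 m)).
It fails at once if a bystander tool is pushed more than 40 mm from its place (distance of any of tacker, mat_cutter from where it was at the start of the episode above 0.04 m).
Of lid_1, lid_2, lid_3 only 2 to 3 are there at a start; the rules pass over those that are not, and their reading is None.
At some moment in a run one of lid_1, lid_2, lid_3 may be knocked a few centimetres aside while the robot is not near it.
It also fails if it takes over 210 s, if anything falls off the work surface, if the arm or the gripper's body presses on something with over 40 N, if the wrist force passes 120 N, or if a joint passes its speed limit or range.

## Working session

There is one attempt and no reset: what is moved stays moved. The work goes in short steps, Python scripts to look and compute and a tool call to move; the robot and the scene stay as the last step left them, time stands still between calls to the robot, and variables do not carry over. Pictures are saved under pics/ and viewed, at most 14 in all, crops included, and the job is handed in when it is done.

Besides the shell and the picture viewer there is one more tool, called after "Emit:" by a JSON object that holds its "op" and its "data", one argument or row to a line. carry_out: Moves the arm, as the interface text tells. Its arguments: {"type":"object","properties":{"linear":{"type":"array","items":{"type":"array","items":{"type":"number"}}},"twist":{"type":"array","items":{"type":"array","items":{"type":"number"}}},"grip":{"type":"array","items":{"type":"number"}}},"required":["linear","twist","grip"]}

```bash
mkdir -p pics; cat > h.py <<'E'
import numpy as np, cv2
from station import arm
def snap(n,f=None):
    p,d=arm.snapshot(n)
    if f: cv2.imwrite('pics/'+f,cv2.cvtColor(p,cv2.COLOR_RGB2BGR))
    return p,d
def ray(n,uv):
    c=arm.camera_info(n);K=np.array(c['mtx']);T=np.array(c['cam_to_world'])
    q=cv2.undistortPoints(np.array(uv,float).reshape(-1,1,2),K,np.array([c['k1'],0,0,0.])).reshape(-1,2)
    return T[:3,3],np.c_[q,np.ones(len(q))]@T[:3,:3].T
def onplane(n,uv,z):
    o,r=ray(n,uv); return o+r*((z-o[2])/r[:,2])[:,None]
def cloud(n,d):
    h,w=d.shape;v,u=np.mgrid[:h,:w]
    o,r=ray(n,np.c_[u.ravel(),v.ravel()]); P=o+r*d.reshape(-1,1); P[d.ravel()==0]=np.nan
    return P.reshape(h,w,3)
E
python3 - <<'E'
from h import *
for n in('scene','top'):
    p,d=snap(n,n+'0.png'); c=arm.camera_info(n); print(n,c['k1'],np.round(c['mtx'],1).tolist(),np.round(c['cam_to_world'],3).tolist(),(d==0).mean())
s=arm.sense(); print({k:np.round(v,3).tolist() for k,v in s.items()},arm.finger_overhang)
E
```

```text
scene -0.13751521705455125 [[472.4, 0.0, 322.4], [0.0, 472.4, 200.1], [0.0, 0.0, 1.0]] [[0.052, 0.592, -0.804, 1.795], [0.998, -0.051, 0.027, -0.002], [-0.025, -0.804, -0.594, 0.997], [0.0, 0.0, 0.0, 1.0]] 0.0046171875
top -0.049203277289779045 [[365.3, 0.0, 319.8], [0.0, 365.3, 197.4], [0.0, 0.0, 1.0]] [[-0.007, -0.997, 0.078, 0.474], [-1.0, 0.009, 0.026, 0.023], [-0.026, -0.078, -0.997, 0.964], [0.0, 0.0, 0.0, 1.0]] 0.0041015625
{'clock': 0.1, 'qpos': [-1.34, 0.629, 0.038, 1.518, -0.027, 0.996, -0.02], 'qvel': [0.001, -0.002, -0.001, -0.002, 0.001, 0.001, 0.0], 'effort': [0.004, -56.454, 1.231, -19.398, 0.011, 0.005, -0.0], 'eef_pos': [0.19, 0.621, 0.229], 'tool_rot': [-0.0, 0.148, 0.989, -0.001], 'contact_force': [-0.04, -0.375, -0.058], 'moment': [0.037, -0.077, -0.06], 'grasp_force': 0.0, 'width': 0.085} 0.025
```

View pics/scene0.png

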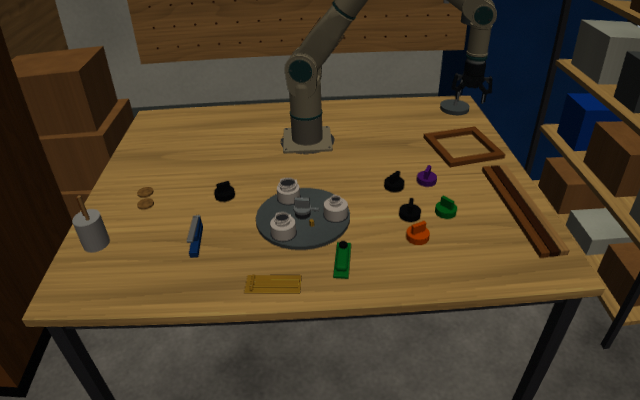

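View pics/top0.png

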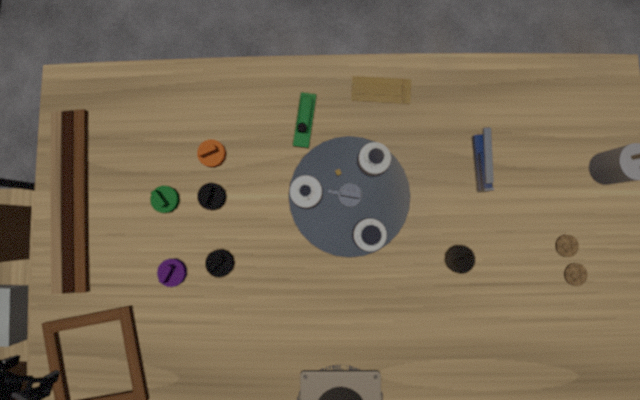

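Top view: turntable axis is near (349,196), the brass mark at (338,172) and the pointer tip near (328,191). Candidates for lids are the black ones at (211,196), (220,262) and (460,258). Purple (171,272), green (165,199) and orange (210,153) are the wrong colour. Next I'll measure and confirm with an enlarged crop.

```bash
cat > meas.py <<'E'
from h import *
def bar(n,P,c,z0,z1,r=.032):
    m=(np.hypot(P[...,0]-c[0],P[...,1]-c[1])<r)&(P[...,2]>z0)&(P[...,2]<z1)
    q=P[m]
    if len(q)<8: return len(q)
    (cx,cy),wh,a=cv2.minAreaRect((q[:,:2]*1000).astype(np.float32))
    w,v=np.linalg.eigh(np.cov(q[:,:2].T)); ax=v[:,1]
    return dict(n=len(q),mean=q.mean(0).round(4),box=(round(cx/1000,4),round(cy/1000,4)),wh=np.round(wh),ang=round(float(np.degrees(np.arctan2(ax[1],ax[0])))%180,1),zmax=q[:,2].max().round(4))
E
python3 - <<'E'
from meas import *
C={}
for n in('scene','top'):
    p,d=snap(n); C[n]=cloud(n,d)
    if n=='top':
        a=cv2.resize(p[120:300,150:480],None,fx=2.4,fy=2.4,interpolation=cv2.INTER_CUBIC)
        a=np.clip(a.astype(float)*2,0,255).astype(np.uint8)
        cv2.imwrite('pics/c1.png',cv2.cvtColor(a,cv2.COLOR_RGB2BGR))
        print(n)
for n,uv in(('top',[(211,196),(220,262),(460,258),(349,196),(375,158),(306,191),(370,235)]),):
    W=onplane(n,uv,.04); 
    for i,c in enumerate(W):
        lim=(.035,.07) if i<3 else (.065,.11)
        for nn in C: print(uv[i],nn,c[:2].round(3),bar(nn,C[nn],c,*lim,r=.032 if i<3 else .045))
print(onplane('top',[(338,172)],.047))
E
```

```text
top
(211, 196) scene [0.552 0.327] {'n': 50, 'mean': array([0.5629, 0.3308, 0.0521]), 'box': (0.5573, 0.3324), 'wh': array([12., 54.]), 'ang': 165.8, 'zmax': np.float64(0.0605)}
(211, 196) top [0.552 0.327] {'n': 152, 'mean': array([0.5535, 0.3309, 0.0535]), 'box': (0.5538, 0.3329), 'wh': array([15., 48.]), 'ang': 162.7, 'zmax': np.float64(0.0609)}
(220, 262) scene [0.384 0.301] {'n': 72, 'mean': array([0.3883, 0.3086, 0.0492]), 'box': (0.3859, 0.309), 'wh': array([16., 51.]), 'ang': 133.9, 'zmax': np.float64(0.0618)}
(220, 262) top [0.384 0.301] {'n': 129, 'mean': array([0.3809, 0.3072, 0.0542]), 'box': (0.3804, 0.3086), 'wh': array([15., 46.]), 'ang': 131.1, 'zmax': np.float64(0.0617)}
(460, 258) scene [ 0.391 -0.303] {'n': 89, 'mean': array([ 0.3921, -0.3103,  0.049 ]), 'box': (0.3896, -0.3109), 'wh': array([22., 45.]), 'ang': 114.2, 'zmax': np.float64(0.0604)}
(460, 258) top [ 0.391 -0.303] {'n': 162, 'mean': array([ 0.3885, -0.3083,  0.0537]), 'box': (0.3876, -0.3105), 'wh': array([15., 49.]), 'ang': 112.7, 'zmax': np.float64(0.0616)}
(349, 196) scene [ 0.549 -0.027] {'n': 118, 
[... 724 characters left out ...]
ray([0.5712, 0.0806, 0.075 ]), 'box': (0.5653, 0.0815), 'wh': array([76., 76.]), 'ang': 83.0, 'zmax': np.float64(0.0929)}
(306, 191) top [0.563 0.082] {'n': 800, 'mean': array([0.5589, 0.0819, 0.0752]), 'box': (0.559, 0.0825), 'wh': array([79., 77.]), 'ang': 29.4, 'zmax': np.float64(0.0949)}
(370, 235) scene [ 0.45  -0.079] {'n': 299, 'mean': array([ 0.4616, -0.075 ,  0.0795]), 'box': (0.4571, -0.0741), 'wh': array([71., 76.]), 'ang': 73.1, 'zmax': np.float64(0.0949)}
(370, 235) top [ 0.45  -0.079] {'n': 836, 'mean': array([ 0.452 , -0.0729,  0.0814]), 'box': (0.4511, -0.0743), 'wh': array([76., 78.]), 'ang': 180.0, 'zmax': np.float64(0.0967)}
[[6.09681275e-01 2.58324826e-04 4.70000000e-02]]
```

View pics/c1.png

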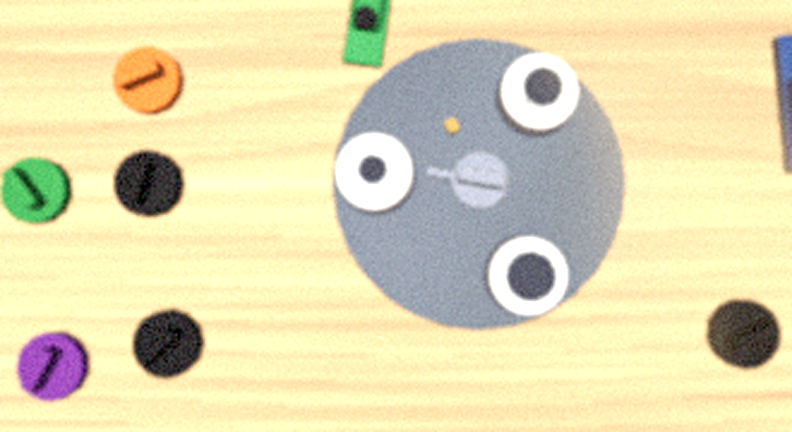

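The crop confirms three plain black lids at (211,196), (220,262) and (460,258). The pots by neck size are small at (306,191), medium at (375,158) and large at (370,235). Collar first.

Emit:
{"op": "carry_out", "data": {
  "linear": [
    [0.4, -0.72, -0.03],
    [0.4, -0.72, -0.03],
    [0.4, -0.72, -0.03],
    [0.4, -0.72, -0.03],
    [0.4, -0.72, -0.03],
    [0.4, -0.72, -0.03],
    [0.4, -0.72, -0.03],
    [0.4, -0.72, -0.03]
  ],
  "twist": [
    [0, 0, -0.3],
    [0, 0, -0.3],
    [0, 0, -0.3],
    [0, 0, -0.3],
    [0, 0, -0.3],
    [0, 0, -0.3],
    [0, 0, -0.3],
    [0, 0, -0.3]
  ],
  "grip": [0, 0, 0, 0, 0, 0, 0, 0]
}}

```text
clock: 0.87
eef_pos: [0.3117, 0.4034, 0.2212]
tool_rot: [0.0, 0.377, 0.926, -0.0]
contact_force: [-0.6, 1.2, 0.4]
width: 0.0853
grasp_force: 0.0
```

Emit:
{"op": "carry_out", "data": {
  "linear": [
    [0.4, -0.72, -0.03],
    [0.4, -0.72, -0.03],
    [0.4, -0.72, -0.03],
    [0.4, -0.72, -0.03],
    [0.4, -0.72, -0.03],
    [0.4, -0.72, -0.03],
    [0.4, -0.72, -0.03],
    [0.4, -0.72, -0.03]
  ],
  "twist": [
    [0, 0, -0.3],
    [0, 0, -0.3],
    [0, 0, -0.3],
    [0, 0, -0.3],
    [0, 0, -0.3],
    [0, 0, -0.3],
    [0, 0, -0.3],
    [0, 0, -0.3]
  ],
  "grip": [0, 0, 0, 0, 0, 0, 0, 0]
}}

```text
clock: 1.53
eef_pos: [0.4313, 0.1887, 0.2119]
tool_rot: [0.0, 0.582, 0.813, 0.0]
contact_force: [-0.9, 0.6, 0.0]
width: 0.0855
grasp_force: 0.0
```

Emit:
{"op": "carry_out", "data": {
  "linear": [
    [0.4, -0.72, -0.03],
    [0.4, -0.72, -0.03],
    [0.4, -0.72, -0.03],
    [0.4, -0.72, -0.03],
    [0.4, -0.72, -0.03],
    [0.4, -0.72, -0.03],
    [0.4, -0.72, -0.03],
    [0.4, -0.72, -0.03]
  ],
  "twist": [
    [0, 0, -0.3],
    [0, 0, -0.3],
    [0, 0, -0.3],
    [0, 0, -0.3],
    [0, 0, -0.3],
    [0, 0, -0.3],
    [0, 0, -0.3],
    [0, 0, -0.3]
  ],
  "grip": [0, 0, 0, 0, 0, 0, 0, 0]
}}

```text
clock: 2.2
eef_pos: [0.5511, -0.0263, 0.2025]
tool_rot: [0.0, 0.755, 0.656, 0.0]
contact_force: [-1.0, 0.3, -0.1]
width: 0.0851
grasp_force: 0.0
```

```bash
cat > st.py <<'E'
from station import arm
import numpy as np
from scipy.spatial.transform import Rotation as R
s=arm.sense(); q=s['tool_rot']; M=R.from_quat([q[1],q[2],q[3],q[0]]).as_matrix()
print('t',round(s['clock'],2),'p',np.round(s['eef_pos'],4),'yaw_y',round(float(np.degrees(np.arctan2(M[1,1],M[0,1]))),1),'z',M[:,2].round(3),'F',np.round(s['contact_force'],1),'M',np.round(s['moment'],2),'w',round(float(s['width']),4),'g',round(float(s['grasp_force']),1),'j',np.round(s['qpos'],2))
E
python3 st.py
```

```text
t 2.2 p [ 0.5511 -0.0263  0.2025] yaw_y -8.1 z [ 0.  0. -1.] F [-1.   0.3 -0.1] M [ 0.08 -0.    0.  ] w 0.0851 g 0.0 j [-0.28  0.55  0.43  1.83 -0.3   0.82  0.16]
```

Emit:
{"op": "carry_out", "data": {
  "linear": [
    [0, 0, -0.13],
    [0, 0, -0.26],
    [0, 0, -0.385],
    [0, 0, -0.385],
    [0, 0, -0.385],
    [0, 0, -0.385],
    [0, 0, -0.385],
    [0, 0, -0.385]
  ],
  "twist": [
    [0, 0, 0],
    [0, 0, 0],
    [0, 0, 0],
    [0, 0, 0],
    [0, 0, 0],
    [0, 0, 0],
    [0, 0, 0],
    [0, 0, 0]
  ],
  "grip": [0, 0, 0, 0, 1, 1, 1, 1]
}}

```text
clock: 2.87
eef_pos: [0.5517, -0.0259, 0.0898]
tool_rot: [0.001, 0.754, 0.656, 0.002]
contact_force: [-0.0, -0.4, 0.6]
width: 0.0392
grasp_force: 0.0
```

Emit:
{"op": "carry_out", "data": {
  "linear": [
    [0, 0, 0],
    [0, 0, 0],
    [0, 0, 0],
    [0, 0, 0]
  ],
  "twist": [
    [0, 0, 0],
    [0, 0, 0],
    [0, 0, 0],
    [0, 0, 0]
  ],
  "grip": [1, 1, 1, 1]
}}

```text
clock: 3.2
eef_pos: [0.5513, -0.0263, 0.0889]
tool_rot: [0.001, 0.755, 0.656, 0.001]
contact_force: [0.1, 1.0, 6.9]
width: 0.0088
grasp_force: 58.7
```

```bash
python3 st.py
```

```text
t 3.2 p [ 0.5513 -0.0263  0.0889] yaw_y -8.0 z [ 0.003  0.001 -1.   ] F [0.1 1.  6.9] M [ 0.15  0.05 -0.  ] w 0.0088 g 58.7 j [-0.21  0.71  0.33  1.92 -0.4   0.57  0.24]
```

Emit:
{"op": "carry_out", "data": {
  "linear": [
    [0, 0, 0],
    [0, 0, 0],
    [0, 0, 0],
    [0, 0, 0],
    [0, 0, 0],
    [0, 0, 0],
    [0, 0, 0],
    [0, 0, 0]
  ],
  "twist": [
    [0, 0, -0.05],
    [0, 0, -0.11],
    [0, 0, -0.17],
    [0, 0, -0.23],
    [0, 0, -0.29],
    [0, 0, -0.35],
    [0, 0, -0.41],
    [0, 0, -0.47]
  ],
  "grip": [1, 1, 1, 1, 1, 1, 1, 1]
}}

```text
clock: 3.87
eef_pos: [0.5522, -0.0268, 0.089]
tool_rot: [0.001, 0.941, 0.337, 0.002]
contact_force: [2.3, -0.3, 4.5]
width: 0.0087
grasp_force: 58.7
```

Emit:
{"op": "carry_out", "data": {
  "linear": [
    [0, 0, 0],
    [0, 0, 0],
    [0, 0, 0],
    [0, 0, 0],
    [0, 0, 0],
    [0, 0, 0]
  ],
  "twist": [
    [0, 0, -0.06],
    [0, 0, -0.12],
    [0, 0, -0.155],
    [0, 0, -0.155],
    [0, 0, -0.155],
    [0, 0, -0.155]
  ],
  "grip": [1, 1, 1, 1, 1, 1]
}}

```text
clock: 4.37
eef_pos: [0.5525, -0.0272, 0.089]
tool_rot: [0.001, 0.975, 0.223, 0.002]
contact_force: [1.5, -0.9, 5.4]
width: 0.0088
grasp_force: 58.9
```

```bash
python3 st.py
```

```text
t 4.37 p [ 0.5525 -0.0272  0.089 ] yaw_y -64.3 z [ 0.005 -0.001 -1.   ] F [ 1.5 -0.9  5.4] M [-0.13 -0.45  0.03] w 0.0088 g 58.9 j [-0.37  0.77  0.6   1.93 -0.7   0.65 -0.46]
```

Emit:
{"op": "carry_out", "data": {
  "linear": [
    [0, 0, 0],
    [0, 0, 0],
    [0, 0, 0],
    [0, 0, 0.1],
    [0, 0, 0.2],
    [0, 0, 0.3],
    [0, 0, 0.4],
    [0, 0, 0.4]
  ],
  "twist": [
    [0, 0, 0],
    [0, 0, 0],
    [0, 0, 0],
    [0, 0, 0],
    [0, 0, 0],
    [0, 0, 0],
    [0, 0, 0],
    [0, 0, 0]
  ],
  "grip": [0, 0, 0, 0, 0, 0, 0, 0]
}}

```text
clock: 5.03
eef_pos: [0.5529, -0.0275, 0.2124]
tool_rot: [0.001, 0.975, 0.223, 0.004]
contact_force: [0.8, -0.3, 0.3]
width: 0.0853
grasp_force: 0.0
```

Emit:
{"op": "carry_out", "data": {
  "linear": [
    [-0.54, -0.94, 0],
    [-0.54, -0.94, 0],
    [-0.54, -0.94, 0],
    [-0.54, -0.94, 0],
    [-0.54, -0.94, 0],
    [-0.54, -0.94, 0],
    [-0.54, -0.94, 0],
    [-0.54, -0.94, 0]
  ],
  "twist": [
    [0, 0, 0.5],
    [0, 0, 0.5],
    [0, 0, 0.5],
    [0, 0, 0.5],
    [0, 0, 0.5],
    [0, 0, 0.5],
    [0, 0, 0.5],
    [0, 0, 0.5]
  ],
  "grip": [0, 0, 0, 0, 0, 0, 0, 0]
}}

```text
clock: 5.7
eef_pos: [0.3855, -0.3107, 0.2073]
tool_rot: [-0.0, 0.816, 0.579, -0.0]
contact_force: [0.7, 0.2, 0.1]
width: 0.0851
grasp_force: 0.0
```

Emit:
{"op": "carry_out", "data": {
  "linear": [
    [0, 0, 0],
    [0, 0, 0],
    [0, 0, 0],
    [0, 0, 0],
    [0, 0, 0],
    [0, 0, 0],
    [0, 0, 0]
  ],
  "twist": [
    [0, 0, 0.46],
    [0, 0, 0.46],
    [0, 0, 0.46],
    [0, 0, 0.46],
    [0, 0, 0.46],
    [0, 0, 0.46],
    [0, 0, 0.46]
  ],
  "grip": [0, 0, 0, 0, 0, 0, 0]
}}

```text
clock: 6.28
eef_pos: [0.3876, -0.3079, 0.207]
tool_rot: [-0.001, 0.557, 0.83, 0.0]
contact_force: [-0.5, -0.9, -0.9]
width: 0.085
grasp_force: 0.0
```

```bash
python3 st.py; cat > look.py <<'E'
import sys
from meas import *
p,d=snap('top'); P=cloud('top',d)
a=cv2.resize(p[120:300,150:480],None,fx=2.4,fy=2.4,interpolation=cv2.INTER_CUBIC)
cv2.imwrite('pics/'+sys.argv[1],cv2.cvtColor(np.clip(a*2.,0,255).astype(np.uint8),cv2.COLOR_RGB2BGR))
print('collar',bar('top',P,(.551,-.0279),.065,.11))
for c in((.5537,.332),(.3805,.308),(.388,-.310)): print(c,bar('top',P,c,.035,.07,r=.05))
E
python3 look.py c2.png
```

```text
t 6.28 p [ 0.3876 -0.3079  0.207 ] yaw_y 22.3 z [-0.001  0.001 -1.   ] F [-0.5 -0.9 -0.9] M [ 0.02 -0.03  0.01] w 0.085 g 0.0 j [ 0.41  0.46  0.3   1.97 -0.19  0.74  1.21]
collar {'n': 131, 'mean': array([ 0.5507, -0.0265,  0.0889]), 'box': (0.5512, -0.0271), 'wh': array([47., 14.]), 'ang': 25.0, 'zmax': np.float64(0.0947)}
(0.5537, 0.332) {'n': 152, 'mean': array([0.5533, 0.3311, 0.0533]), 'box': (0.5538, 0.333), 'wh': array([15., 48.]), 'ang': 163.0, 'zmax': np.float64(0.0608)}
(0.3805, 0.308) {'n': 135, 'mean': array([0.3807, 0.3074, 0.0542]), 'box': (0.3799, 0.3092), 'wh': array([14., 48.]), 'ang': 131.2, 'zmax': np.float64(0.0608)}
(0.388, -0.31) {'n': 162, 'mean': array([ 0.3887, -0.3088,  0.0538]), 'box': (0.388, -0.3111), 'wh': array([15., 49.]), 'ang': 111.8, 'zmax': np.float64(0.0616)}
```

View pics/c2.png

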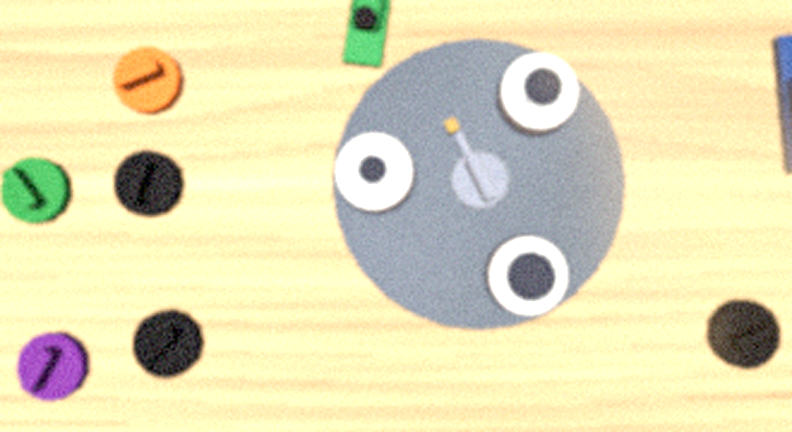

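Emit:
{"op": "carry_out", "data": {
  "linear": [
    [0, -0.01, -0.13],
    [0, -0.01, -0.26],
    [0, -0.01, -0.39],
    [0, -0.01, -0.51],
    [0, -0.01, -0.51],
    [0, -0.01, -0.51],
    [0, -0.01, -0.51],
    [0, -0.01, -0.51]
  ],
  "twist": [
    [0, 0, 0],
    [0, 0, 0],
    [0, 0, 0],
    [0, 0, 0],
    [0, 0, 0],
    [0, 0, 0],
    [0, 0, 0],
    [0, 0, 0]
  ],
  "grip": [0, 0, 0, 0, 0, 1, 1, 1]
}}

```text
clock: 7.0
eef_pos: [0.3895, -0.3126, 0.0568]
tool_rot: [0.002, 0.558, 0.83, -0.0]
contact_force: [0.3, -0.0, 0.4]
width: 0.0519
grasp_force: 0.0
```

Emit:
{"op": "carry_out", "data": {
  "linear": [
    [0, 0, 0],
    [0, 0, 0],
    [0, 0, 0],
    [0, 0, 0],
    [0, 0, 0]
  ],
  "twist": [
    [0, 0, 0],
    [0, 0, 0],
    [0, 0, 0],
    [0, 0, 0],
    [0, 0, 0]
  ],
  "grip": [1, 1, 1, 1, 1]
}}

```text
clock: 7.42
eef_pos: [0.3885, -0.3119, 0.0555]
tool_rot: [0.001, 0.558, 0.83, -0.0]
contact_force: [-1.8, 0.7, 8.3]
width: 0.0096
grasp_force: 58.9
```

```bash
python3 st.py
```

```text
t 7.42 p [ 0.3885 -0.3119  0.0555] yaw_y 22.1 z [ 0.001 -0.001 -1.   ] F [-1.8  0.7  8.3] M [ 0.05  0.21 -0.01] w 0.0096 g 58.9 j [ 0.51  0.71  0.17  2.08 -0.31  0.37  1.31]
```

Emit:
{"op": "carry_out", "data": {
  "linear": [
    [0, 0, 0.12],
    [0, 0, 0.24],
    [0, 0, 0.36],
    [0, 0, 0.45],
    [0, 0, 0.45]
  ],
  "twist": [
    [0, 0, 0],
    [0, 0, 0],
    [0, 0, 0],
    [0, 0, 0],
    [0, 0, 0]
  ],
  "grip": [1, 1, 1, 1, 1]
}}

```text
clock: 7.83
eef_pos: [0.3906, -0.3136, 0.1945]
tool_rot: [0.005, 0.558, 0.83, -0.0]
contact_force: [0.3, 0.7, -1.4]
width: 0.0094
grasp_force: 58.7
```

Emit:
{"op": "carry_out", "data": {
  "linear": [
    [0.42, 0.37, 0],
    [0.42, 0.37, 0],
    [0.42, 0.37, 0],
    [0.42, 0.37, 0],
    [0.42, 0.37, 0],
    [0.42, 0.37, 0],
    [0.42, 0.37, 0],
    [0.42, 0.37, 0]
  ],
  "twist": [
    [0, 0, 0.55],
    [0, 0, 0.55],
    [0, 0, 0.55],
    [0, 0, 0.55],
    [0, 0, 0.55],
    [0, 0, 0.55],
    [0, 0, 0.55],
    [0, 0, 0.55]
  ],
  "grip": [1, 1, 1, 1, 1, 1, 1, 1]
}}

```text
clock: 8.5
eef_pos: [0.5136, -0.1998, 0.1887]
tool_rot: [-0.001, 0.158, 0.987, 0.0]
contact_force: [-0.8, -0.8, -0.9]
width: 0.0093
grasp_force: 58.8
```

Emit:
{"op": "carry_out", "data": {
  "linear": [
    [0.42, 0.37, 0],
    [0.42, 0.37, 0],
    [0.42, 0.37, 0],
    [0.42, 0.37, 0],
    [0.42, 0.37, 0],
    [0.42, 0.37, 0],
    [0.42, 0.37, 0],
    [0.42, 0.37, 0]
  ],
  "twist": [
    [0, 0, 0.55],
    [0, 0, 0.55],
    [0, 0, 0.55],
    [0, 0, 0.55],
    [0, 0, 0.55],
    [0, 0, 0.55],
    [0, 0, 0.55],
    [0, 0, 0.55]
  ],
  "grip": [1, 1, 1, 1, 1, 1, 1, 1]
}}

```text
clock: 9.17
eef_pos: [0.6395, -0.0894, 0.1885]
tool_rot: [-0.001, -0.268, 0.963, 0.001]
contact_force: [0.1, 0.1, -1.3]
width: 0.0096
grasp_force: 58.8
```

Emit:
{"op": "carry_out", "data": {
  "linear": [
    [0, 0, 0],
    [0, 0, 0]
  ],
  "twist": [
    [0, 0, 0],
    [0, 0, 0]
  ],
  "grip": [1, 1]
}}

```text
clock: 9.33
eef_pos: [0.6397, -0.0897, 0.1891]
tool_rot: [-0.0, -0.266, 0.964, 0.0]
contact_force: [0.2, 0.2, -0.5]
width: 0.0097
grasp_force: 58.8
```

```bash
python3 st.py
```

```text
t 9.33 p [ 0.6397 -0.0897  0.1891] yaw_y 120.9 z [-0.001  0.    -1.   ] F [ 0.2  0.2 -0.5] M [-0.02  0.02  0.04] w 0.0097 g 58.8 j [ 0.2   0.67 -0.18  1.57  0.14  0.92  2.09]
```

Emit:
{"op": "carry_out", "data": {
  "linear": [
    [0.01, 0, -0.05],
    [0.01, 0, -0.1],
    [0.01, 0, -0.13],
    [0.01, 0, -0.13],
    [0.01, 0, -0.14],
    [0.01, 0, -0.15],
    [0.01, 0, -0.155],
    [0.01, 0, -0.155]
  ],
  "twist": [
    [0, 0, 0],
    [0, 0, 0],
    [0, 0, 0],
    [0, 0, 0],
    [0, 0, 0],
    [0, 0, 0],
    [0, 0, 0],
    [0, 0, 0]
  ],
  "grip": [1, 1, 1, 1, 1, 1, 1, 1]
}}

```text
clock: 10.0
eef_pos: [0.6447, -0.09, 0.1467]
tool_rot: [0.002, -0.268, 0.963, -0.001]
contact_force: [-4.6, -1.0, 13.8]
width: 0.01
grasp_force: 63.9
```

```bash
python3 st.py
```

```text
t 10.0 p [ 0.6447 -0.09    0.1467] yaw_y 121.1 z [ 0.004 -0.001 -1.   ] F [-4.6 -1.  13.8] M [-0.06  0.84  0.03] w 0.01 g 63.9 j [ 0.2   0.72 -0.17  1.59  0.15  0.83  2.08]
```

Emit:
{"op": "carry_out", "data": {
  "linear": [
    [-0.005, 0, 0],
    [-0.005, 0, 0],
    [-0.005, 0, 0],
    [-0.005, 0, 0],
    [-0.005, 0, 0],
    [-0.005, 0, 0],
    [-0.005, 0, -0.005],
    [-0.005, 0, -0.005]
  ],
  "twist": [
    [0, 0, -0.07],
    [0, 0, -0.14],
    [0, 0, -0.21],
    [0, 0, -0.28],
    [0, 0, -0.35],
    [0, 0, -0.42],
    [0, 0, -0.49],
    [0, 0, -0.55]
  ],
  "grip": [1, 1, 1, 1, 1, 1, 1, 1]
}}

```text
clock: 10.67
eef_pos: [0.6457, -0.0891, 0.1465]
tool_rot: [0.005, 0.162, 0.987, 0.001]
contact_force: [-0.9, -0.5, 16.1]
width: 0.0094
grasp_force: 66.0
```

```bash
python3 st.py
```

```text
t 10.67 p [ 0.6457 -0.0891  0.1465] yaw_y 71.4 z [ 0.01 -0.   -1.  ] F [-0.9 -0.5 16.1] M [0.08 0.16 0.29] w 0.0094 g 66.0 j [ 0.05  0.72  0.07  1.6  -0.07  0.81  1.4 ]
```

Emit:
{"op": "carry_out", "data": {
  "linear": [
    [-0.013, -0.002, 0.01],
    [-0.013, -0.002, 0.01],
    [-0.013, -0.002, 0.01],
    [-0.013, -0.002, 0.005],
    [-0.013, -0.002, 0.0],
    [-0.013, -0.002, 0]
  ],
  "twist": [
    [0, 0, 0],
    [0, 0, 0],
    [0, 0, 0],
    [0, 0, 0],
    [0, 0, 0],
    [0, 0, 0]
  ],
  "grip": [1, 1, 1, 1, 1, 1]
}}

```text
clock: 11.17
eef_pos: [0.6392, -0.0902, 0.1465]
tool_rot: [0.002, 0.16, 0.987, 0.0]
contact_force: [-6.9, 1.7, 26.9]
width: 0.0093
grasp_force: 67.3
```

```bash
python3 st.py
```

```text
t 11.17 p [ 0.6392 -0.0902  0.1465] yaw_y 71.6 z [ 0.005  0.    -1.   ] F [-6.9  1.7 26.9] M [0.28 1.54 0.  ] w 0.0093 g 67.3 j [ 0.06  0.71  0.07  1.62 -0.06  0.81  1.4 ]
```

Emit:
{"op": "carry_out", "data": {
  "linear": [
    [0, 0, 0],
    [0, 0, 0],
    [0, 0, 0],
    [0, 0, 0],
    [0, 0, 0],
    [0, 0, 0],
    [0, 0, 0],
    [0, 0, 0]
  ],
  "twist": [
    [0, 0, -0.07],
    [0, 0, -0.14],
    [0, 0, -0.21],
    [0, 0, -0.28],
    [0, 0, -0.35],
    [0, 0, -0.42],
    [0, 0, -0.49],
    [0, 0, -0.55]
  ],
  "grip": [1, 1, 1, 1, 1, 1, 1, 1]
}}

```text
clock: 11.83
eef_pos: [0.642, -0.0881, 0.146]
tool_rot: [0.004, 0.559, 0.829, 0.004]
contact_force: [-0.6, 2.9, 19.9]
width: 0.0099
grasp_force: 67.4
```

```bash
python3 st.py
```

```text
t 11.83 p [ 0.642  -0.0881  0.146 ] yaw_y 22.0 z [ 0.01   0.002 -1.   ] F [-0.6  2.9 19.9] M [0.62 0.06 0.51] w 0.0099 g 67.4 j [-0.09  0.73  0.31  1.62 -0.29  0.82  0.73]
```

Emit:
{"op": "carry_out", "data": {
  "linear": [
    [0, 0, 0.1],
    [0, 0, 0.17],
    [0, 0, 0.17]
  ],
  "twist": [
    [0, 0, 0],
    [0, 0, 0],
    [0, 0, 0]
  ],
  "grip": [1, 1, 1]
}}

```text
clock: 12.08
eef_pos: [0.6404, -0.0905, 0.197]
tool_rot: [0.003, 0.558, 0.83, 0.002]
contact_force: [1.1, -0.4, -0.8]
width: 0.0096
grasp_force: 59.1
```

Emit:
{"op": "carry_out", "data": {
  "linear": [
    [-0.27, 0.57, 0],
    [-0.27, 0.57, 0],
    [-0.27, 0.57, 0],
    [-0.27, 0.57, 0],
    [-0.27, 0.57, 0],
    [-0.27, 0.57, 0],
    [-0.27, 0.57, 0],
    [-0.27, 0.57, 0]
  ],
  "twist": [
    [0, 0, 0.62],
    [0, 0, 0.62],
    [0, 0, 0.62],
    [0, 0, 0.62],
    [0, 0, 0.62],
    [0, 0, 0.62],
    [0, 0, 0.62],
    [0, 0, 0.62]
  ],
  "grip": [1, 1, 1, 1, 1, 1, 1, 1]
}}

```text
clock: 12.75
eef_pos: [0.5559, 0.0819, 0.192]
tool_rot: [-0.001, 0.101, 0.995, 0.0]
contact_force: [1.0, 0.7, -1.0]
width: 0.0093
grasp_force: 59.0
```

Emit:
{"op": "carry_out", "data": {
  "linear": [
    [0, 0, 0],
    [0, 0, 0],
    [0, 0, 0],
    [0, 0, 0],
    [0, 0, 0],
    [0, 0, 0],
    [0, 0, 0],
    [0, 0, 0]
  ],
  "twist": [
    [0, 0, 0.55],
    [0, 0, 0.55],
    [0, 0, 0.55],
    [0, 0, 0.55],
    [0, 0, 0.55],
    [0, 0, 0.55],
    [0, 0, 0.55],
    [0, 0, 0.55]
  ],
  "grip": [1, 1, 1, 1, 1, 1, 1, 1]
}}

```text
clock: 13.42
eef_pos: [0.5562, 0.0808, 0.1918]
tool_rot: [-0.001, -0.322, 0.947, 0.0]
contact_force: [0.1, -1.3, -1.4]
width: 0.0099
grasp_force: 59.0
```

Emit:
{"op": "carry_out", "data": {
  "linear": [
    [0, 0, 0],
    [0, 0, 0]
  ],
  "twist": [
    [0, 0, 0],
    [0, 0, 0]
  ],
  "grip": [1, 1]
}}

```text
clock: 13.58
eef_pos: [0.5564, 0.0808, 0.1921]
tool_rot: [-0.0, -0.32, 0.948, 0.0]
contact_force: [0.6, 0.4, -0.3]
width: 0.0097
grasp_force: 59.0
```

```bash
python3 st.py; python3 - <<'E'
from h import *
p,d=snap('scene'); a=cv2.resize(p[130:280,230:410],None,fx=4,fy=4,interpolation=cv2.INTER_CUBIC)
cv2.imwrite('pics/s3.png',cv2.cvtColor(np.clip(a*1.6,0,255).astype(np.uint8),cv2.COLOR_RGB2BGR))
E
```

```text
t 13.58 p [0.5564 0.0808 0.1921] yaw_y 127.3 z [-0.001 -0.    -1.   ] F [ 0.6  0.4 -0.3] M [-0.04 -0.03  0.01] w 0.0097 g 59.0 j [-0.08  0.55 -0.17  1.8   0.13  0.8   1.91]
```

View pics/s3.png

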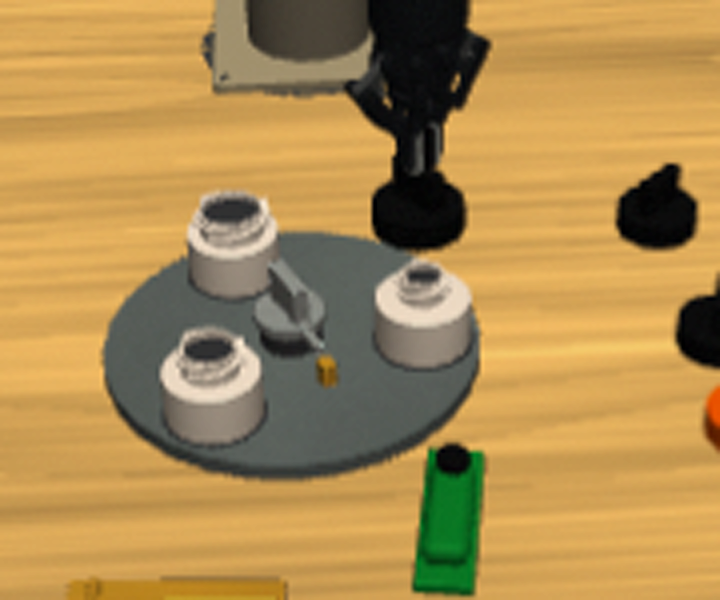

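Emit:
{"op": "carry_out", "data": {
  "linear": [
    [0.012, 0.005, -0.05],
    [0.012, 0.005, -0.1],
    [0.012, 0.005, -0.13],
    [0.012, 0.005, -0.14],
    [0.012, 0.005, -0.15],
    [0.012, 0.005, -0.155],
    [0.011, 0.005, -0.16],
    [0.01, 0.005, -0.165]
  ],
  "twist": [
    [0, 0, 0],
    [0, 0, 0],
    [0, 0, 0],
    [0, 0, 0],
    [0, 0, 0],
    [0, 0, 0],
    [0, 0, 0],
    [0, 0, 0]
  ],
  "grip": [1, 1, 1, 1, 1, 1, 1, 1]
}}

```text
clock: 14.3
eef_pos: [0.5601, 0.0826, 0.1434]
tool_rot: [0.001, -0.321, 0.947, -0.0]
contact_force: [0.2, 0.0, -0.9]
width: 0.0094
grasp_force: 59.0
```

```bash
python3 st.py
```

```text
t 14.3 p [0.5601 0.0826 0.1434] yaw_y 127.4 z [ 0.001  0.    -1.   ] F [ 0.2  0.  -0.9] M [-0.03 -0.01  0.02] w 0.0094 g 59.0 j [-0.09  0.62 -0.16  1.84  0.15  0.69  1.89]
```

Emit:
{"op": "carry_out", "data": {
  "linear": [
    [0, 0, -0.005],
    [0, 0, -0.01],
    [0, 0, -0.015],
    [0, 0, -0.02],
    [0, 0, -0.025],
    [0, 0, -0.025]
  ],
  "twist": [
    [0, 0, 0],
    [0, 0, 0],
    [0, 0, 0],
    [0, 0, 0],
    [0, 0, 0],
    [0, 0, 0]
  ],
  "grip": [1, 1, 1, 1, 1, 1]
}}

```text
clock: 14.8
eef_pos: [0.5609, 0.082, 0.1369]
tool_rot: [0.001, -0.321, 0.947, -0.001]
contact_force: [-1.6, -1.7, 10.3]
width: 0.0093
grasp_force: 62.7
```

```bash
python3 st.py
```

```text
t 14.8 p [0.5609 0.082  0.1369] yaw_y 127.4 z [ 0.003 -0.    -1.   ] F [-1.6 -1.7 10.3] M [-0.34  0.3  -0.02] w 0.0093 g 62.7 j [-0.09  0.63 -0.16  1.84  0.15  0.68  1.89]
```

Emit:
{"op": "carry_out", "data": {
  "linear": [
    [0, 0, -0.002],
    [0, 0, -0.004],
    [0, 0, -0.006],
    [0, 0, -0.008],
    [0, 0, -0.01],
    [0, 0, -0.012],
    [0, 0, -0.014],
    [0, 0, -0.016]
  ],
  "twist": [
    [0, 0, -0.07],
    [0, 0, -0.14],
    [0, 0, -0.21],
    [0, 0, -0.28],
    [0, 0, -0.35],
    [0, 0, -0.42],
    [0, 0, -0.49],
    [0, 0, -0.56]
  ],
  "grip": [1, 1, 1, 1, 1, 1, 1, 1]
}}

```text
clock: 15.47
eef_pos: [0.5616, 0.0829, 0.1325]
tool_rot: [0.002, 0.115, 0.993, 0.001]
contact_force: [-2.0, -1.3, 4.2]
width: 0.0093
grasp_force: 61.7
```

```bash
python3 st.py
```

```text
t 15.47 p [0.5616 0.0829 0.1325] yaw_y 76.8 z [ 0.004  0.001 -1.   ] F [-2.  -1.3  4.2] M [-0.13  0.   -0.02] w 0.0093 g 61.7 j [-0.26  0.64  0.1   1.85 -0.09  0.65  1.23]
```

Sinking, so it matches S. I'll continue to home.

Emit:
{"op": "carry_out", "data": {
  "linear": [
    [0, 0, -0.002],
    [0, 0, -0.004],
    [0, 0, -0.006],
    [0, 0, -0.008],
    [0, 0, -0.01],
    [0, 0, -0.011],
    [0, 0, -0.011],
    [0, 0, -0.011]
  ],
  "twist": [
    [0, 0, -0.07],
    [0, 0, -0.14],
    [0, 0, -0.21],
    [0, 0, -0.28],
    [0, 0, -0.35],
    [0, 0, -0.42],
    [0, 0, -0.47],
    [0, 0, -0.47]
  ],
  "grip": [1, 1, 1, 1, 1, 1, 1, 1]
}}

```text
clock: 16.13
eef_pos: [0.5611, 0.0814, 0.1294]
tool_rot: [0.002, 0.465, 0.885, 0.0]
contact_force: [-2.3, -2.9, 14.0]
width: 0.0093
grasp_force: 64.0
```

```bash
python3 st.py
```

```text
t 16.13 p [0.5611 0.0814 0.1294] yaw_y 34.5 z [ 0.003 -0.001 -1.   ] F [-2.3 -2.9 14. ] M [-0.59  0.52  0.08] w 0.0093 g 64.0 j [-0.39  0.66  0.31  1.86 -0.3   0.67  0.7 ]
```

Emit:
{"op": "carry_out", "data": {
  "linear": [
    [0, 0, -0.002],
    [0, 0, -0.002],
    [0, 0, -0.002],
    [0, 0, -0.002],
    [0, 0, -0.002]
  ],
  "twist": [
    [0, 0, -0.07],
    [0, 0, -0.14],
    [0, 0, -0.21],
    [0, 0, -0.25],
    [0, 0, -0.25]
  ],
  "grip": [1, 1, 1, 1, 1]
}}

```text
clock: 16.55
eef_pos: [0.5608, 0.0812, 0.1293]
tool_rot: [0.001, 0.629, 0.778, 0.001]
contact_force: [-4.5, -3.1, 19.7]
width: 0.0096
grasp_force: 66.1
```

```bash
python3 st.py
```

```text
t 16.55 p [0.5608 0.0812 0.1293] yaw_y 12.1 z [ 0.003 -0.001 -1.   ] F [-4.5 -3.1 19.7] M [-0.6   0.98  0.08] w 0.0096 g 66.1 j [-0.46  0.68  0.42  1.86 -0.41  0.69  0.41]
```

Emit:
{"op": "carry_out", "data": {
  "linear": [
    [0, 0, 0],
    [0, 0, 0],
    [0, 0, 0],
    [0, 0, 0.1],
    [0, 0, 0.2],
    [0, 0, 0.3],
    [0, 0, 0.3]
  ],
  "twist": [
    [0, 0, 0],
    [0, 0, 0],
    [0, 0, 0],
    [0, 0, 0],
    [0, 0, 0],
    [0, 0, 0],
    [0, 0, 0]
  ],
  "grip": [0, 0, 0, 0, 0, 0, 0]
}}

```text
clock: 17.13
eef_pos: [0.5632, 0.0825, 0.2217]
tool_rot: [0.003, 0.628, 0.778, 0.004]
contact_force: [0.6, -0.3, 0.8]
width: 0.0859
grasp_force: 0.0
```

Emit:
{"op": "carry_out", "data": {
  "linear": [
    [-0.02, 0.84, 0],
    [-0.02, 0.84, 0],
    [-0.02, 0.84, 0],
    [-0.02, 0.84, 0],
    [-0.02, 0.84, 0],
    [-0.02, 0.84, 0],
    [-0.02, 0.84, 0],
    [-0.02, 0.84, 0]
  ],
  "twist": [
    [0, 0, 0.6],
    [0, 0, 0.6],
    [0, 0, 0.6],
    [0, 0, 0.6],
    [0, 0, 0.6],
    [0, 0, 0.6],
    [0, 0, 0.6],
    [0, 0, 0.6]
  ],
  "grip": [0, 0, 0, 0, 0, 0, 0, 0]
}}

```text
clock: 17.8
eef_pos: [0.5517, 0.3395, 0.2153]
tool_rot: [-0.001, 0.2, 0.98, 0.001]
contact_force: [0.8, 0.1, 0.1]
width: 0.0857
grasp_force: 0.0
```

Emit:
{"op": "carry_out", "data": {
  "linear": [
    [0, 0, 0],
    [0, 0, 0],
    [0, 0, 0]
  ],
  "twist": [
    [0, 0, 0.08],
    [0, 0, 0.08],
    [0, 0, 0.08]
  ],
  "grip": [0, 0, 0]
}}

```text
clock: 18.05
eef_pos: [0.5534, 0.3344, 0.216]
tool_rot: [-0.001, 0.146, 0.989, -0.0]
contact_force: [0.6, 0.2, -0.1]
width: 0.0856
grasp_force: 0.0
```

```bash
python3 st.py; python3 - <<'E'
from meas import *
for n in('top','scene'):
    p,d=snap(n); P=cloud(n,d)
    print(n,'S lid bar',bar(n,P,(.5596,.0818),.105,.15,r=.04))
    m=(np.hypot(P[...,0]-.5596,P[...,1]-.0818)<.045)&(P[...,2]>.088)&(P[...,2]<.105); q=P[m]
    print('  plate z',np.median(q[:,2]).round(4),'c',np.round(cv2.minEnclosingCircle((q[:,:2]*1000).astype(np.float32)),1) if 0 else cv2.minEnclosingCircle((q[:,:2]*1000).astype(np.float32)))
    if n=='top':
        print('collar',bar(n,P,(.551,-.0279),.065,.11))
        for c in((.5537,.332),(.3805,.308)): print(c,bar(n,P,c,.035,.07,r=.05))
E
```

```text
t 18.05 p [0.5534 0.3344 0.216 ] yaw_y 73.3 z [-0.001  0.    -1.   ] F [ 0.6  0.2 -0.1] M [-0.    0.01 -0.05] w 0.0856 g 0.0 j [-0.7   0.64  0.19  1.55 -0.14  0.97  0.82]
top S lid bar {'n': 146, 'mean': array([0.5591, 0.0827, 0.1293]), 'box': (0.5599, 0.083), 'wh': array([14., 47.]), 'ang': 103.3, 'zmax': np.float64(0.1352)}
  plate z 0.0975 c ((559.9368286132812, 83.35724639892578), 36.70405197143555)
collar {'n': 132, 'mean': array([ 0.5507, -0.0266,  0.0887]), 'box': (0.5512, -0.027), 'wh': array([47., 14.]), 'ang': 25.0, 'zmax': np.float64(0.0953)}
(0.5537, 0.332) {'n': 151, 'mean': array([0.5534, 0.331 , 0.0537]), 'box': (0.5537, 0.3324), 'wh': array([16., 48.]), 'ang': 163.2, 'zmax': np.float64(0.0637)}
(0.3805, 0.308) {'n': 133, 'mean': array([0.3809, 0.3072, 0.0547]), 'box': (0.3795, 0.3096), 'wh': array([15., 49.]), 'ang': 130.8, 'zmax': np.float64(0.0615)}
scene S lid bar {'n': 134, 'mean': array([0.5661, 0.0818, 0.1205]), 'box': (0.5626, 0.0825), 'wh': array([21., 49.]), 'ang': 101.2, 'zmax': np.float64(0.1337)}
  plate z 0.0958 c ((563.711181640625, 82.81494903564453), 38.33070755004883)
```

Emit:
{"op": "carry_out", "data": {
  "linear": [
    [0, -0.006, -0.13],
    [0, -0.006, -0.26],
    [0, -0.006, -0.39],
    [0, -0.006, -0.53],
    [0, -0.006, -0.535],
    [0, -0.006, -0.535],
    [0, -0.006, -0.535],
    [0, -0.006, -0.535]
  ],
  "twist": [
    [0, 0, 0],
    [0, 0, 0],
    [0, 0, 0],
    [0, 0, 0],
    [0, 0, 0],
    [0, 0, 0],
    [0, 0, 0],
    [0, 0, 0]
  ],
  "grip": [0, 0, 0, 0, 0, 1, 1, 1]
}}

```text
clock: 18.82
eef_pos: [0.5559, 0.3338, 0.0595]
tool_rot: [0.002, 0.144, 0.99, 0.002]
contact_force: [0.3, 0.1, 0.4]
width: 0.0514
grasp_force: 0.0
```

Emit:
{"op": "carry_out", "data": {
  "linear": [
    [0, 0, 0],
    [0, 0, 0],
    [0, 0, 0],
    [0, 0, 0],
    [0, 0, 0]
  ],
  "twist": [
    [0, 0, 0],
    [0, 0, 0],
    [0, 0, 0],
    [0, 0, 0],
    [0, 0, 0]
  ],
  "grip": [1, 1, 1, 1, 1]
}}

```text
clock: 19.23
eef_pos: [0.5538, 0.3329, 0.0568]
tool_rot: [0.0, 0.144, 0.99, 0.0]
contact_force: [-0.4, -0.2, 3.8]
width: -0.0
grasp_force: 2.4
```

```bash
python3 st.py
```

```text
t 19.23 p [0.5538 0.3329 0.0568] yaw_y 73.4 z [ 0.001  0.001 -1.   ] F [-0.4 -0.2  3.8] M [ 0.02 -0.07  0.02] w -0.0 g 2.4 j [-0.67  0.84  0.15  1.66 -0.18  0.65  0.85]
```

Emit:
{"op": "carry_out", "data": {
  "linear": [
    [0, 0, 0.12],
    [0, 0, 0.24],
    [0, 0, 0.36],
    [0, 0, 0.48],
    [0, 0, 0.53],
    [0, 0, 0.53]
  ],
  "twist": [
    [0, 0, 0],
    [0, 0, 0],
    [0, 0, 0],
    [0, 0, 0],
    [0, 0, 0],
    [0, 0, 0]
  ],
  "grip": [1, 1, 1, 1, 1, 1]
}}

```text
clock: 19.73
eef_pos: [0.5563, 0.334, 0.2204]
tool_rot: [0.003, 0.144, 0.99, 0.003]
contact_force: [0.7, 0.1, 0.2]
width: 0.0002
grasp_force: 0.0
```

Emit:
{"op": "carry_out", "data": {
  "linear": [
    [0.147, -0.705, 0],
    [0.147, -0.705, 0],
    [0.147, -0.705, 0],
    [0.147, -0.705, 0],
    [0.147, -0.705, 0],
    [0.147, -0.705, 0],
    [0.147, -0.705, 0],
    [0.147, -0.705, 0]
  ],
  "twist": [
    [0, 0, 0.27],
    [0, 0, 0.27],
    [0, 0, 0.27],
    [0, 0, 0.27],
    [0, 0, 0.27],
    [0, 0, 0.27],
    [0, 0, 0.27],
    [0, 0, 0.27]
  ],
  "grip": [1, 1, 1, 1, 1, 1, 1, 1]
}}

```text
clock: 20.4
eef_pos: [0.5973, 0.1208, 0.2144]
tool_rot: [-0.001, -0.067, 0.998, 0.0]
contact_force: [-1.2, 1.0, -0.7]
width: -0.0001
grasp_force: 0.0
```

Emit:
{"op": "carry_out", "data": {
  "linear": [
    [0.147, -0.705, 0],
    [0.147, -0.705, 0],
    [0.147, -0.705, 0],
    [0.147, -0.705, 0],
    [0.147, -0.705, 0],
    [0.147, -0.705, 0],
    [0.147, -0.705, 0],
    [0.147, -0.705, 0]
  ],
  "twist": [
    [0, 0, 0.27],
    [0, 0, 0.27],
    [0, 0, 0.27],
    [0, 0, 0.27],
    [0, 0, 0.27],
    [0, 0, 0.27],
    [0, 0, 0.27],
    [0, 0, 0.27]
  ],
  "grip": [1, 1, 1, 1, 1, 1, 1, 1]
}}

```text
clock: 21.07
eef_pos: [0.6419, -0.0879, 0.2145]
tool_rot: [-0.0, -0.277, 0.961, 0.001]
contact_force: [-0.2, -0.2, 0.2]
width: 0.0001
grasp_force: 0.0
```

Emit:
{"op": "carry_out", "data": {
  "linear": [
    [0, 0, 0],
    [0, 0, 0]
  ],
  "twist": [
    [0, 0, 0],
    [0, 0, 0]
  ],
  "grip": [1, 1]
}}

```text
clock: 21.23
eef_pos: [0.6419, -0.0866, 0.215]
tool_rot: [0.0, -0.278, 0.961, 0.001]
contact_force: [-0.3, 0.2, -0.4]
width: -0.0001
grasp_force: 0.0
```

```bash
python3 st.py
```

```text
t 21.23 p [ 0.6419 -0.0866  0.215 ] yaw_y 122.3 z [-0.     0.002 -1.   ] F [-0.3  0.2 -0.4] M [0.01 0.   0.03] w -0.0001 g 0.0 j [ 0.12  0.64 -0.05  1.54  0.03  0.96  2.2 ]
```

Grip came up empty, so the lid may have been knocked. Looking again.

```bash
python3 - <<'E'
from meas import *
for n in('top','scene'):
    p,d=snap(n); P=cloud(n,d)
    if n=='top':
        a=cv2.resize(p[120:300,150:480],None,fx=2.4,fy=2.4,interpolation=cv2.INTER_CUBIC)
        cv2.imwrite('pics/c4.png',cv2.cvtColor(np.clip(a*2.,0,255).astype(np.uint8),cv2.COLOR_RGB2BGR))
    m=((p.max(2)<45)&(P[...,2]>.015)&(P[...,2]<.075)&(P[...,1]>.2)&(P[...,1]<.45)&(P[...,0]>.3)&(P[...,0]<.72)).astype(np.uint8)
    k,l,s,c=cv2.connectedComponentsWithStats(m)
    for i in range(1,k):
        if s[i,4]<60: continue
        q=P[l==i]; c0=np.median(q[:,:2],0); print(n,c[i].round(),s[i,4],c0.round(4),bar(n,P,c0,.035,.07,r=.04))
E
```

```text
top [212. 196.] 533 [0.5534 0.3266] {'n': 153, 'mean': array([0.5538, 0.3308, 0.0534]), 'box': (0.5538, 0.3329), 'wh': array([16., 48.]), 'ang': 162.1, 'zmax': np.float64(0.0621)}
top [219. 263.] 559 [0.3825 0.3039] {'n': 132, 'mean': array([0.3809, 0.3072, 0.0545]), 'box': (0.3797, 0.3096), 'wh': array([14., 48.]), 'ang': 131.2, 'zmax': np.float64(0.0599)}
scene [394. 181.] 236 [0.3934 0.3082] {'n': 74, 'mean': array([0.3872, 0.3097, 0.0495]), 'box': (0.3846, 0.3117), 'wh': array([16., 54.]), 'ang': 131.9, 'zmax': np.float64(0.0611)}
scene [410. 210.] 270 [0.5648 0.33  ] {'n': 52, 'mean': array([0.5627, 0.3309, 0.0515]), 'box': (0.5583, 0.3322), 'wh': array([12., 51.]), 'ang': 165.4, 'zmax': np.float64(0.0609)}
```

View pics/c4.png

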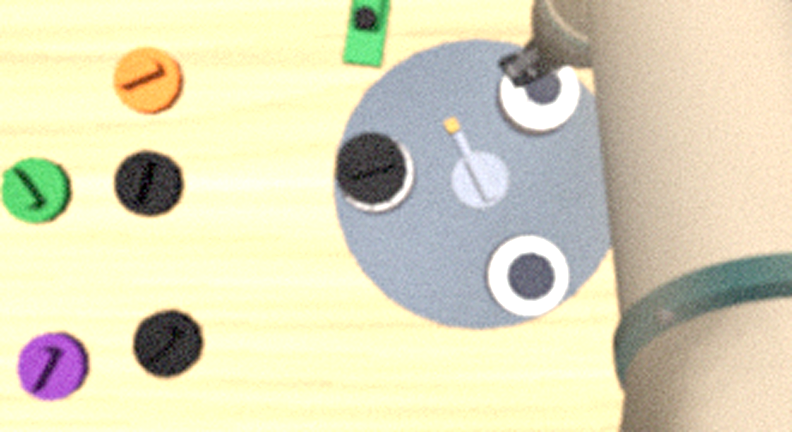

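Lid 1 appears unmoved at crop (148,183). I'll go back, descend and check with a picture before closing.

Emit:
{"op": "carry_out", "data": {
  "linear": [
    [-0.147, 0.7, 0],
    [-0.147, 0.7, 0],
    [-0.147, 0.7, 0],
    [-0.147, 0.7, 0],
    [-0.147, 0.7, 0],
    [-0.147, 0.7, 0],
    [-0.147, 0.7, 0],
    [-0.147, 0.7, 0]
  ],
  "twist": [
    [0, 0, -0.27],
    [0, 0, -0.27],
    [0, 0, -0.27],
    [0, 0, -0.27],
    [0, 0, -0.27],
    [0, 0, -0.27],
    [0, 0, -0.27],
    [0, 0, -0.27]
  ],
  "grip": [0, 0, 0, 0, 0, 0, 0, 0]
}}

```text
clock: 22.0
eef_pos: [0.5975, 0.1207, 0.2154]
tool_rot: [0.0, -0.069, 0.998, -0.0]
contact_force: [0.8, -0.4, -0.7]
width: 0.0852
grasp_force: 0.0
```

Emit:
{"op": "carry_out", "data": {
  "linear": [
    [-0.147, 0.7, 0],
    [-0.147, 0.7, 0],
    [-0.147, 0.7, 0],
    [-0.147, 0.7, 0],
    [-0.147, 0.7, 0],
    [-0.147, 0.7, 0],
    [-0.147, 0.7, 0],
    [-0.147, 0.7, 0]
  ],
  "twist": [
    [0, 0, -0.27],
    [0, 0, -0.27],
    [0, 0, -0.27],
    [0, 0, -0.27],
    [0, 0, -0.27],
    [0, 0, -0.27],
    [0, 0, -0.27],
    [0, 0, -0.27]
  ],
  "grip": [0, 0, 0, 0, 0, 0, 0, 0]
}}

```text
clock: 22.67
eef_pos: [0.5545, 0.3282, 0.2151]
tool_rot: [0.0, 0.144, 0.99, -0.001]
contact_force: [0.3, -0.8, -0.1]
width: 0.0853
grasp_force: 0.0
```

Emit:
{"op": "carry_out", "data": {
  "linear": [
    [0, 0, -0.13],
    [0, 0, -0.26],
    [0, 0, -0.39],
    [0, 0, -0.5],
    [0, 0, -0.53],
    [0, 0, -0.53],
    [0, 0, -0.53]
  ],
  "twist": [
    [0, 0, 0],
    [0, 0, 0],
    [0, 0, 0],
    [0, 0, 0],
    [0, 0, 0],
    [0, 0, 0],
    [0, 0, 0]
  ],
  "grip": [0, 0, 0, 0, 0, 0, 0]
}}

```text
clock: 23.25
eef_pos: [0.5554, 0.3281, 0.0573]
tool_rot: [0.001, 0.145, 0.989, -0.0]
contact_force: [0.0, 0.6, 0.1]
width: 0.086
grasp_force: 0.0
```

```bash
python3 st.py; python3 - <<'E'
from h import *
p,d=snap('scene'); a=cv2.resize(p[120:260,350:500],None,fx=4,fy=4,interpolation=cv2.INTER_CUBIC)
cv2.imwrite('pics/s5.png',cv2.cvtColor(np.clip(a*1.8,0,255).astype(np.uint8),cv2.COLOR_RGB2BGR))
E
```

```text
t 23.25 p [0.5554 0.3281 0.0573] yaw_y 73.3 z [ 0.002 -0.    -1.   ] F [0.  0.6 0.1] M [-0.02 -0.04  0.02] w 0.086 g 0.0 j [-0.67  0.84  0.15  1.66 -0.18  0.65  0.86]
```

View pics/s5.png

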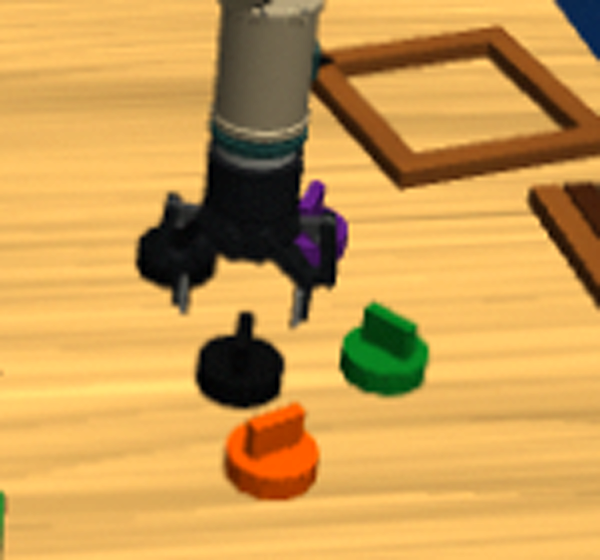

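```bash
python3 - <<'E'
from h import *
p,d=snap('scene'); P=cloud('scene',d)
for u,v in((395,194),(394,192),(425,198),(425,196),(411,204),(412,201),(412,175)): print(u,v,P[v,u].round(3),p[v,u])
p,d=snap('top'); Q=cloud('top',d); m=(np.hypot(Q[...,0]-.555,Q[...,1]-.33)<.08)&(Q[...,2]>.02)
a=cv2.resize(p[150:240,150:280],None,fx=5,fy=5); cv2.imwrite('pics/t6.png',cv2.cvtColor(np.clip(a*2.,0,255).astype(np.uint8),cv2.COLOR_RGB2BGR))
E
```

```text
395 194 [0.55  0.28  0.087] [36 37 34]
394 192 [0.548 0.276 0.094] [11 12 12]
425 198 [0.57  0.376 0.08 ] [27 27 26]
425 196 [0.576 0.374 0.092] [34 35 33]
411 204 [0.572 0.331 0.059] [7 7 6]
412 201 [0.55  0.339 0.055] [7 7 7]
412 175 [0.593 0.319 0.188] [7 7 7]
```

View pics/t6.png

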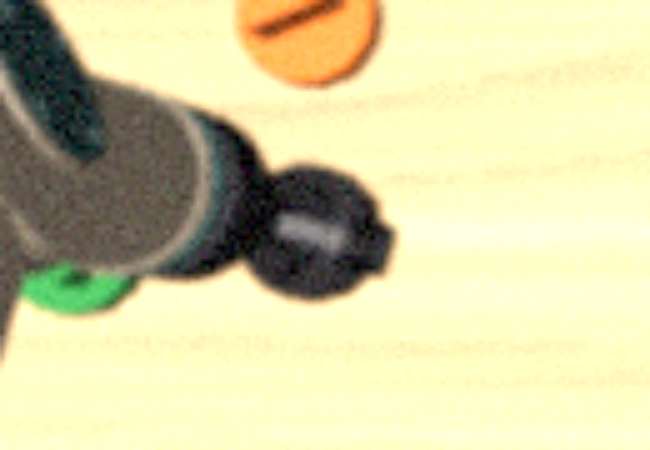

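The fingertips appear too high: about 70 mm in the scene depth, where the reported pose implies 45 mm. They closed just above the bar top, so I'll go lower.

Emit:
{"op": "carry_out", "data": {
  "linear": [
    [-0.004, 0.015, -0.02],
    [-0.004, 0.015, -0.048],
    [-0.004, 0.015, -0.048],
    [-0.004, 0.015, -0.048]
  ],
  "twist": [
    [0, 0, 0],
    [0, 0, 0],
    [0, 0, 0],
    [0, 0, 0]
  ],
  "grip": [0, 0, 0, 0]
}}

```text
clock: 23.73
eef_pos: [0.5518, 0.3342, 0.0413]
tool_rot: [-0.001, 0.144, 0.99, -0.0]
contact_force: [-0.3, 0.2, 0.1]
width: 0.0854
grasp_force: 0.0
```

```bash
python3 st.py
```

```text
t 23.73 p [0.5518 0.3342 0.0413] yaw_y 73.5 z [-0.001 -0.001 -1.   ] F [-0.3  0.2  0.1] M [-0.03 -0.    0.02] w 0.0854 g 0.0 j [-0.67  0.86  0.15  1.67 -0.19  0.63  0.86]
```

Emit:
{"op": "carry_out", "data": {
  "linear": [
    [0, 0, 0],
    [0, 0, 0],
    [0, 0, 0],
    [0, 0, 0],
    [0, 0, 0],
    [0, 0, 0],
    [0, 0, 0]
  ],
  "twist": [
    [0, 0, 0],
    [0, 0, 0],
    [0, 0, 0],
    [0, 0, 0],
    [0, 0, 0],
    [0, 0, 0],
    [0, 0, 0]
  ],
  "grip": [1, 1, 1, 1, 1, 1, 1]
}}

```text
clock: 24.32
eef_pos: [0.5527, 0.3343, 0.042]
tool_rot: [0.0, 0.144, 0.99, 0.0]
contact_force: [0.7, -0.2, 0.9]
width: 0.0125
grasp_force: 59.9
```

```bash
python3 st.py; python3 - <<'E'
from h import *
p,d=snap('scene'); a=cv2.resize(p[150:240,370:450],None,fx=6,fy=6,interpolation=cv2.INTER_CUBIC)
cv2.imwrite('pics/s7.png',cv2.cvtColor(np.clip(a*2.5,0,255).astype(np.uint8),cv2.COLOR_RGB2BGR))
E
```

```text
t 24.32 p [0.5527 0.3343 0.042 ] yaw_y 73.4 z [ 0.  0. -1.] F [ 0.7 -0.2  0.9] M [-0.01 -0.01  0.01] w 0.0125 g 59.9 j [-0.67  0.86  0.15  1.67 -0.19  0.63  0.86]
```

View pics/s7.png

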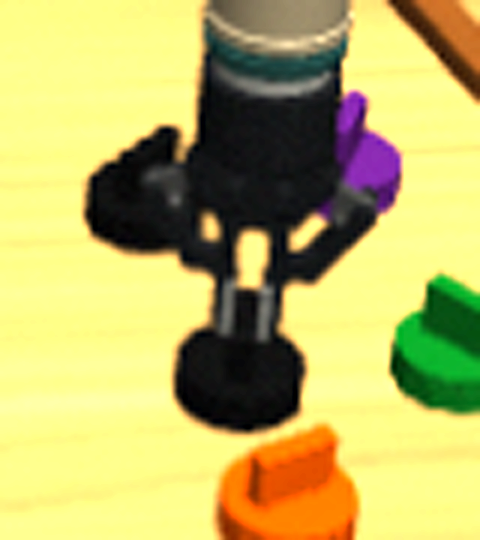

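Good grip now (12.5 mm). Carrying lid 1 to M.

Emit:
{"op": "carry_out", "data": {
  "linear": [
    [0, 0, 0.12],
    [0, 0, 0.24],
    [0, 0, 0.36],
    [0, 0, 0.48],
    [0, 0, 0.55],
    [0, 0, 0.55]
  ],
  "twist": [
    [0, 0, 0],
    [0, 0, 0],
    [0, 0, 0],
    [0, 0, 0],
    [0, 0, 0],
    [0, 0, 0]
  ],
  "grip": [1, 1, 1, 1, 1, 1]
}}

```text
clock: 24.87
eef_pos: [0.5555, 0.3356, 0.2126]
tool_rot: [0.004, 0.144, 0.99, 0.003]
contact_force: [-0.0, 1.0, -0.1]
width: 0.0124
grasp_force: 59.7
```

Emit:
{"op": "carry_out", "data": {
  "linear": [
    [0.147, -0.71, 0],
    [0.147, -0.71, 0],
    [0.147, -0.71, 0],
    [0.147, -0.71, 0],
    [0.147, -0.71, 0],
    [0.147, -0.71, 0],
    [0.147, -0.71, 0],
    [0.147, -0.71, 0]
  ],
  "twist": [
    [0, 0, 0.27],
    [0, 0, 0.27],
    [0, 0, 0.27],
    [0, 0, 0.27],
    [0, 0, 0.27],
    [0, 0, 0.27],
    [0, 0, 0.27],
    [0, 0, 0.27]
  ],
  "grip": [1, 1, 1, 1, 1, 1, 1, 1]
}}

```text
clock: 25.53
eef_pos: [0.5961, 0.1205, 0.2059]
tool_rot: [-0.001, -0.066, 0.998, 0.0]
contact_force: [-1.1, 0.4, -0.2]
width: 0.0123
grasp_force: 59.7
```

Emit:
{"op": "carry_out", "data": {
  "linear": [
    [0.147, -0.71, 0],
    [0.147, -0.71, 0],
    [0.147, -0.71, 0],
    [0.147, -0.71, 0],
    [0.147, -0.71, 0],
    [0.147, -0.71, 0],
    [0.147, -0.71, 0],
    [0.147, -0.71, 0]
  ],
  "twist": [
    [0, 0, 0.27],
    [0, 0, 0.27],
    [0, 0, 0.27],
    [0, 0, 0.27],
    [0, 0, 0.27],
    [0, 0, 0.27],
    [0, 0, 0.27],
    [0, 0, 0.27]
  ],
  "grip": [1, 1, 1, 1, 1, 1, 1, 1]
}}

```text
clock: 26.2
eef_pos: [0.6406, -0.0898, 0.206]
tool_rot: [-0.0, -0.276, 0.961, 0.001]
contact_force: [0.6, 0.9, -1.2]
width: 0.0124
grasp_force: 59.7
```

Emit:
{"op": "carry_out", "data": {
  "linear": [
    [0, 0, -0.1],
    [0, 0, -0.18],
    [0, 0, -0.18],
    [0, 0, -0.18],
    [0, 0, -0.18]
  ],
  "twist": [
    [0, 0, 0],
    [0, 0, 0],
    [0, 0, 0],
    [0, 0, 0],
    [0, 0, 0]
  ],
  "grip": [1, 1, 1, 1, 1]
}}

```text
clock: 26.62
eef_pos: [0.6416, -0.0896, 0.1539]
tool_rot: [0.001, -0.277, 0.961, 0.0]
contact_force: [-0.3, 1.0, -0.3]
width: 0.0125
grasp_force: 59.7
```

```bash
python3 st.py
```

```text
t 26.62 p [ 0.6416 -0.0896  0.1539] yaw_y 122.2 z [ 0.001  0.001 -1.   ] F [-0.3  1.  -0.3] M [ 0.02 -0.07  0.01] w 0.0125 g 59.7 j [ 0.13  0.71 -0.05  1.6   0.04  0.84  2.19]
```

Emit:
{"op": "carry_out", "data": {
  "linear": [
    [-0.003, -0.004, -0.03],
    [-0.003, -0.004, -0.055],
    [-0.003, -0.004, -0.065],
    [-0.003, -0.004, -0.075],
    [-0.003, -0.004, -0.085],
    [-0.003, -0.004, -0.085],
    [-0.003, -0.004, -0.085]
  ],
  "twist": [
    [0, 0, 0],
    [0, 0, 0],
    [0, 0, 0],
    [0, 0, 0],
    [0, 0, 0],
    [0, 0, 0],
    [0, 0, 0]
  ],
  "grip": [1, 1, 1, 1, 1, 1, 1]
}}

```text
clock: 27.2
eef_pos: [0.6398, -0.0933, 0.1299]
tool_rot: [0.0, -0.276, 0.961, -0.0]
contact_force: [-5.0, -0.6, 14.2]
width: 0.0125
grasp_force: 61.8
```

```bash
python3 st.py
```

```text
t 27.2 p [ 0.6398 -0.0933  0.1299] yaw_y 122.0 z [ 0.001 -0.    -1.   ] F [-5.  -0.6 14.2] M [0.24 1.32 0.04] w 0.0125 g 61.8 j [ 0.13  0.74 -0.05  1.62  0.05  0.79  2.19]
```

Emit:
{"op": "carry_out", "data": {
  "linear": [
    [0.004, 0.005, 0.0],
    [0.004, 0.005, 0],
    [0.004, 0.005, -0.002],
    [0.004, 0.005, -0.004],
    [0.004, 0.005, -0.006],
    [0.004, 0.005, -0.008],
    [0.004, 0.005, -0.01],
    [0.004, 0.005, -0.01]
  ],
  "twist": [
    [0, 0, -0.07],
    [0, 0, -0.14],
    [0, 0, -0.21],
    [0, 0, -0.28],
    [0, 0, -0.35],
    [0, 0, -0.42],
    [0, 0, -0.49],
    [0, 0, -0.56]
  ],
  "grip": [1, 1, 1, 1, 1, 1, 1, 1]
}}

```text
clock: 27.87
eef_pos: [0.6409, -0.0922, 0.1261]
tool_rot: [0.0, 0.162, 0.987, -0.0]
contact_force: [-2.2, -0.8, 6.1]
width: 0.0125
grasp_force: 60.7
```

```bash
python3 st.py
```

```text
t 27.87 p [ 0.6409 -0.0922  0.1261] yaw_y 71.3 z [ 0.    -0.001 -1.   ] F [-2.2 -0.8  6.1] M [-0.16  0.84  0.12] w 0.0125 g 60.7 j [-0.02  0.75  0.2   1.62 -0.19  0.79  1.51]
```

Sinking, so lid 1 fits M. I'll continue.

Emit:
{"op": "carry_out", "data": {
  "linear": [
    [0, 0, -0.002],
    [0, 0, -0.004],
    [0, 0, -0.006],
    [0, 0, -0.008],
    [0, 0, -0.01],
    [0, 0, -0.012],
    [0, 0, -0.014],
    [0, 0, -0.015]
  ],
  "twist": [
    [0, 0, -0.07],
    [0, 0, -0.14],
    [0, 0, -0.21],
    [0, 0, -0.28],
    [0, 0, -0.35],
    [0, 0, -0.42],
    [0, 0, -0.49],
    [0, 0, -0.56]
  ],
  "grip": [1, 1, 1, 1, 1, 1, 1, 1]
}}

```text
clock: 28.53
eef_pos: [0.6408, -0.091, 0.1218]
tool_rot: [-0.0, 0.567, 0.824, 0.001]
contact_force: [-3.3, 1.6, 12.2]
width: 0.0125
grasp_force: 61.5
```

Emit:
{"op": "carry_out", "data": {
  "linear": [
    [0, 0, -0.002],
    [0, 0, -0.004],
    [0, 0, -0.006],
    [0, 0, -0.008],
    [0, 0, -0.01],
    [0, 0, -0.012],
    [0, 0, -0.014],
    [0, 0, -0.015]
  ],
  "twist": [
    [0, 0, -0.07],
    [0, 0, -0.14],
    [0, 0, -0.21],
    [0, 0, -0.28],
    [0, 0, -0.35],
    [0, 0, -0.42],
    [0, 0, -0.49],
    [0, 0, -0.56]
  ],
  "grip": [1, 1, 1, 1, 1, 1, 1, 1]
}}

```text
clock: 29.2
eef_pos: [0.6425, -0.0902, 0.1161]
tool_rot: [0.0, 0.863, 0.505, 0.002]
contact_force: [0.5, 1.8, 2.9]
width: 0.0125
grasp_force: 60.3
```

```bash
python3 st.py
```

```text
t 29.2 p [ 0.6425 -0.0902  0.1161] yaw_y -29.4 z [ 0.003  0.002 -1.   ] F [0.5 1.8 2.9] M [ 0.39 -0.23  0.09] w 0.0125 g 60.3 j [-0.27  0.86  0.67  1.64 -0.66  0.88  0.15]
```

Emit:
{"op": "carry_out", "data": {
  "linear": [
    [0, 0, -0.002],
    [0, 0, -0.004],
    [0, 0, -0.004],
    [0, 0, -0.004],
    [0, 0, -0.004]
  ],
  "twist": [
    [0, 0, -0.07],
    [0, 0, -0.14],
    [0, 0, -0.21],
    [0, 0, -0.25],
    [0, 0, -0.25]
  ],
  "grip": [1, 1, 1, 1, 1]
}}

```text
clock: 29.62
eef_pos: [0.6432, -0.0905, 0.116]
tool_rot: [0.0, 0.945, 0.328, 0.002]
contact_force: [0.1, 2.1, 8.8]
width: 0.012
grasp_force: 61.0
```

```bash
python3 st.py
```

```text
t 29.62 p [ 0.6432 -0.0905  0.116 ] yaw_y -51.7 z [ 0.004  0.001 -1.   ] F [0.1 2.1 8.8] M [ 0.51 -0.04 -0.12] w 0.012 g 61.0 j [-0.32  0.89  0.77  1.64 -0.75  0.93 -0.17]
```

Emit:
{"op": "carry_out", "data": {
  "linear": [
    [0, 0, 0],
    [0, 0, 0],
    [0, 0, 0],
    [0, 0, 0.1],
    [0, 0, 0.2],
    [0, 0, 0.33],
    [0, 0, 0.33]
  ],
  "twist": [
    [0, 0, 0],
    [0, 0, 0],
    [0, 0, 0],
    [0, 0, 0],
    [0, 0, 0],
    [0, 0, 0],
    [0, 0, 0]
  ],
  "grip": [0, 0, 0, 0, 0, 0, 0]
}}

```text
clock: 30.2
eef_pos: [0.6444, -0.0941, 0.2202]
tool_rot: [0.003, 0.945, 0.328, 0.005]
contact_force: [2.3, -1.6, -0.3]
width: 0.0854
grasp_force: 0.0
```

Emit:
{"op": "carry_out", "data": {
  "linear": [
    [-0.44, 0.665, 0],
    [-0.44, 0.665, 0],
    [-0.44, 0.665, 0],
    [-0.44, 0.665, 0],
    [-0.44, 0.665, 0],
    [-0.44, 0.665, 0],
    [-0.44, 0.665, 0],
    [-0.44, 0.665, 0]
  ],
  "twist": [
    [0, 0, 0.51],
    [0, 0, 0.51],
    [0, 0, 0.51],
    [0, 0, 0.51],
    [0, 0, 0.51],
    [0, 0, 0.51],
    [0, 0, 0.51],
    [0, 0, 0.51]
  ],
  "grip": [0, 0, 0, 0, 0, 0, 0, 0]
}}

```text
clock: 30.87
eef_pos: [0.5079, 0.1102, 0.213]
tool_rot: [-0.001, 0.74, 0.673, 0.0]
contact_force: [0.8, -1.5, -0.1]
width: 0.0855
grasp_force: 0.0
```

Emit:
{"op": "carry_out", "data": {
  "linear": [
    [-0.44, 0.665, 0],
    [-0.44, 0.665, 0],
    [-0.44, 0.665, 0],
    [-0.44, 0.665, 0],
    [-0.44, 0.665, 0],
    [-0.44, 0.665, 0],
    [-0.44, 0.665, 0],
    [-0.44, 0.665, 0]
  ],
  "twist": [
    [0, 0, 0.51],
    [0, 0, 0.51],
    [0, 0, 0.51],
    [0, 0, 0.51],
    [0, 0, 0.51],
    [0, 0, 0.51],
    [0, 0, 0.51],
    [0, 0, 0.51]
  ],
  "grip": [0, 0, 0, 0, 0, 0, 0, 0]
}}

```text
clock: 31.53
eef_pos: [0.377, 0.3084, 0.213]
tool_rot: [0.0, 0.421, 0.907, 0.0]
contact_force: [1.2, -1.0, 0.8]
width: 0.0857
grasp_force: 0.0
```

```bash
cat > chk.py <<'E'
from meas import *
p,d=snap('top'); P=cloud('top',d)
for k,c in dict(S=(.5596,.0818),M=(.6417,-.0902),L=(.4517,-.0753)).items():
    print(k,'bar',bar('top',P,c,.107,.15,r=.04))
    m=(np.hypot(P[...,0]-c[0],P[...,1]-c[1])<.045)&(P[...,2]>.088)&(P[...,2]<.107); q=P[m]
    if len(q)>100: print('  plate z',np.median(q[:,2]).round(4),cv2.minEnclosingCircle((q[:,:2]*1000).astype(np.float32)))
print('collar',bar('top',P,(.551,-.0279),.065,.11))
print('lid2',bar('top',P,(.3805,.308),.035,.07,r=.05))
p,d=snap('scene'); print('lid2 scene',bar('scene',cloud('scene',d),(.3805,.308),.035,.07,r=.05))
E
python3 st.py; python3 chk.py
```

```text
t 31.53 p [0.377  0.3084 0.213 ] yaw_y 40.2 z [ 0.  0. -1.] F [ 1.2 -1.   0.8] M [-0.06 -0.09  0.  ] w 0.0857 g 0.0 j [-1.1   0.46  0.5   1.99 -0.32  0.76  0.3 ]
S bar {'n': 145, 'mean': array([0.5591, 0.0828, 0.1292]), 'box': (0.56, 0.0832), 'wh': array([15., 48.]), 'ang': 103.5, 'zmax': np.float64(0.1349)}
  plate z 0.0976 ((559.9655151367188, 83.41508483886719), 36.675357818603516)
M bar {'n': 168, 'mean': array([ 0.6406, -0.0896,  0.1281]), 'box': (0.6423, -0.0907), 'wh': array([48., 15.]), 'ang': 37.8, 'zmax': np.float64(0.1352)}
  plate z 0.0976 ((642.1625366210938, -90.51031494140625), 37.02835464477539)
L bar 0
  plate z 0.0906 ((451.7854309082031, -74.32988739013672), 33.206871032714844)
collar {'n': 132, 'mean': array([ 0.5507, -0.0265,  0.0889]), 'box': (0.5512, -0.027), 'wh': array([48., 14.]), 'ang': 25.0, 'zmax': np.float64(0.0946)}
lid2 {'n': 135, 'mean': array([0.3807, 0.3073, 0.0547]), 'box': (0.3797, 0.3094), 'wh': array([15., 47.]), 'ang': 131.1, 'zmax': np.float64(0.0613)}
lid2 scene {'n': 75, 'mean': array([0.3874, 0.3102, 0.0497]), 'box': (0.3839, 0.3121), 'wh': array([19., 50.]), 'ang': 130.1, 'zmax': np.float64(0.0605)}
```

S and M lids are home (plate at 97.6 mm) and the collar is at its mark. Now lid 2.

Emit:
{"op": "carry_out", "data": {
  "linear": [
    [0.01, 0.002, -0.13],
    [0.01, 0.002, -0.26],
    [0.01, 0.002, -0.39],
    [0.01, 0.002, -0.52],
    [0.01, 0.002, -0.57],
    [0.01, 0.002, -0.57],
    [0.01, 0.002, -0.57],
    [0.01, 0.002, -0.57]
  ],
  "twist": [
    [0, 0, 0],
    [0, 0, 0],
    [0, 0, 0],
    [0, 0, 0],
    [0, 0, 0],
    [0, 0, 0],
    [0, 0, 0],
    [0, 0, 0]
  ],
  "grip": [0, 0, 0, 0, 0, 0, 0, 0]
}}

```text
clock: 32.3
eef_pos: [0.3818, 0.3074, 0.0432]
tool_rot: [0.001, 0.423, 0.906, 0.001]
contact_force: [0.2, 1.0, 0.5]
width: 0.0853
grasp_force: 0.0
```

Emit:
{"op": "carry_out", "data": {
  "linear": [
    [0, 0, 0],
    [0, 0, 0],
    [0, 0, 0],
    [0, 0, 0],
    [0, 0, 0],
    [0, 0, 0],
    [0, 0, 0]
  ],
  "twist": [
    [0, 0, 0],
    [0, 0, 0],
    [0, 0, 0],
    [0, 0, 0],
    [0, 0, 0],
    [0, 0, 0],
    [0, 0, 0]
  ],
  "grip": [1, 1, 1, 1, 1, 1, 1]
}}

```text
clock: 32.88
eef_pos: [0.3802, 0.3084, 0.0427]
tool_rot: [0.0, 0.421, 0.907, 0.0]
contact_force: [0.1, -0.4, 5.7]
width: 0.0125
grasp_force: 58.1
```

```bash
python3 st.py
```

```text
t 32.88 p [0.3802 0.3084 0.0427] yaw_y 40.2 z [ 0.001  0.001 -1.   ] F [ 0.1 -0.4  5.7] M [-0.07  0.14  0.12] w 0.0125 g 58.1 j [-0.92  0.74  0.26  2.11 -0.53  0.36  0.49]
```

Emit:
{"op": "carry_out", "data": {
  "linear": [
    [0, 0, 0.12],
    [0, 0, 0.24],
    [0, 0, 0.36],
    [0, 0, 0.48],
    [0, 0, 0.5],
    [0, 0, 0.5]
  ],
  "twist": [
    [0, 0, 0],
    [0, 0, 0],
    [0, 0, 0],
    [0, 0, 0],
    [0, 0, 0],
    [0, 0, 0]
  ],
  "grip": [1, 1, 1, 1, 1, 1]
}}

```text
clock: 33.38
eef_pos: [0.3811, 0.3092, 0.1943]
tool_rot: [0.001, 0.421, 0.907, 0.003]
contact_force: [-0.5, 0.4, -1.4]
width: 0.0125
grasp_force: 59.0
```

Emit:
{"op": "carry_out", "data": {
  "linear": [
    [0.12, -0.64, 0],
    [0.12, -0.64, 0],
    [0.12, -0.64, 0],
    [0.12, -0.64, 0],
    [0.12, -0.64, 0],
    [0.12, -0.64, 0],
    [0.12, -0.64, 0],
    [0.12, -0.64, 0]
  ],
  "twist": [
    [0, 0, 0.44],
    [0, 0, 0.44],
    [0, 0, 0.44],
    [0, 0, 0.44],
    [0, 0, 0.44],
    [0, 0, 0.44],
    [0, 0, 0.44],
    [0, 0, 0.44]
  ],
  "grip": [1, 1, 1, 1, 1, 1, 1, 1]
}}

```text
clock: 34.05
eef_pos: [0.415, 0.1161, 0.191]
tool_rot: [-0.001, 0.091, 0.996, -0.0]
contact_force: [1.3, 0.9, -1.5]
width: 0.0123
grasp_force: 59.0
```

Emit:
{"op": "carry_out", "data": {
  "linear": [
    [0.12, -0.64, 0],
    [0.12, -0.64, 0],
    [0.12, -0.64, 0],
    [0.12, -0.64, 0],
    [0.12, -0.64, 0],
    [0.12, -0.64, 0],
    [0.12, -0.64, 0],
    [0.12, -0.64, 0]
  ],
  "twist": [
    [0, 0, 0.44],
    [0, 0, 0.44],
    [0, 0, 0.44],
    [0, 0, 0.44],
    [0, 0, 0.44],
    [0, 0, 0.44],
    [0, 0, 0.44],
    [0, 0, 0.44]
  ],
  "grip": [1, 1, 1, 1, 1, 1, 1, 1]
}}

```text
clock: 34.72
eef_pos: [0.4516, -0.0743, 0.1913]
tool_rot: [-0.001, -0.252, 0.968, 0.001]
contact_force: [0.0, 0.6, -1.4]
width: 0.0125
grasp_force: 59.0
```

Emit:
{"op": "carry_out", "data": {
  "linear": [
    [0, 0, -0.1],
    [0, 0, -0.14],
    [0, 0, -0.14],
    [0, 0, -0.14],
    [0, 0, -0.14]
  ],
  "twist": [
    [0, 0, 0],
    [0, 0, 0],
    [0, 0, 0],
    [0, 0, 0],
    [0, 0, 0]
  ],
  "grip": [1, 1, 1, 1, 1]
}}

```text
clock: 35.13
eef_pos: [0.4525, -0.0745, 0.1506]
tool_rot: [0.0, -0.254, 0.967, 0.0]
contact_force: [0.1, -0.3, -0.7]
width: 0.0126
grasp_force: 58.9
```

```bash
python3 st.py
```

```text
t 35.13 p [ 0.4525 -0.0745  0.1506] yaw_y 119.4 z [ 0.001  0.    -1.   ] F [ 0.1 -0.3 -0.7] M [-0.02  0.02 -0.03] w 0.0126 g 58.9 j [ 0.05  0.49  0.08  2.12 -0.07  0.54  2.26]
```

Emit:
{"op": "carry_out", "data": {
  "linear": [
    [0, 0, -0.03],
    [0, 0, -0.05],
    [0, 0, -0.06],
    [0, 0, -0.07],
    [0, 0, -0.08],
    [0, 0, -0.08],
    [0, 0, -0.08]
  ],
  "twist": [
    [0, 0, 0],
    [0, 0, 0],
    [0, 0, 0],
    [0, 0, 0],
    [0, 0, 0],
    [0, 0, 0],
    [0, 0, 0]
  ],
  "grip": [1, 1, 1, 1, 1, 1, 1]
}}

```text
clock: 35.72
eef_pos: [0.4523, -0.0757, 0.1261]
tool_rot: [0.0, -0.253, 0.967, 0.0]
contact_force: [0.8, 1.8, -1.3]
width: 0.0122
grasp_force: 59.0
```

```bash
python3 st.py
```

```text
t 35.72 p [ 0.4523 -0.0757  0.1261] yaw_y 119.3 z [ 0.  0. -1.] F [ 0.8  1.8 -1.3] M [ 0.3  -0.26 -0.01] w 0.0122 g 59.0 j [ 0.06  0.53  0.07  2.14 -0.08  0.47  2.27]
```

Emit:
{"op": "carry_out", "data": {
  "linear": [
    [0, 0, -0.004],
    [0, 0, -0.008],
    [0, 0, -0.01],
    [0, 0, -0.012],
    [0, 0, -0.014],
    [0, 0, -0.016],
    [0, 0, -0.018],
    [0, 0, -0.018]
  ],
  "twist": [
    [0, 0, 0],
    [0, 0, 0],
    [0, 0, -0.07],
    [0, 0, -0.14],
    [0, 0, -0.21],
    [0, 0, -0.28],
    [0, 0, -0.35],
    [0, 0, -0.42]
  ],
  "grip": [1, 1, 1, 1, 1, 1, 1, 1]
}}

```text
clock: 36.38
eef_pos: [0.4535, -0.0759, 0.1222]
tool_rot: [0.002, 0.076, 0.997, 0.0]
contact_force: [0.5, 0.4, 7.5]
width: 0.0124
grasp_force: 60.6
```

```bash
python3 st.py
```

```text
t 36.38 p [ 0.4535 -0.0759  0.1222] yaw_y 81.3 z [ 0.004  0.    -1.   ] F [0.5 0.4 7.5] M [0.14 0.04 0.17] w 0.0124 g 60.6 j [-0.07  0.55  0.25  2.14 -0.3   0.47  1.83]
```

Emit:
{"op": "carry_out", "data": {
  "linear": [
    [0, 0, -0.002],
    [0, 0, -0.004],
    [0, 0, -0.006],
    [0, 0, -0.008],
    [0, 0, -0.01],
    [0, 0, -0.012],
    [0, 0, -0.014],
    [0, 0, -0.015]
  ],
  "twist": [
    [0, 0, -0.07],
    [0, 0, -0.14],
    [0, 0, -0.21],
    [0, 0, -0.28],
    [0, 0, -0.35],
    [0, 0, -0.42],
    [0, 0, -0.49],
    [0, 0, -0.56]
  ],
  "grip": [1, 1, 1, 1, 1, 1, 1, 1]
}}

```text
clock: 37.05
eef_pos: [0.4521, -0.0762, 0.1167]
tool_rot: [0.0, 0.494, 0.87, 0.0]
contact_force: [-1.0, -0.5, 5.9]
width: 0.012
grasp_force: 60.1
```

Emit:
{"op": "carry_out", "data": {
  "linear": [
    [0, 0, -0.002],
    [0, 0, -0.004],
    [0, 0, -0.006],
    [0, 0, -0.006],
    [0, 0, -0.006],
    [0, 0, -0.006],
    [0, 0, -0.006]
  ],
  "twist": [
    [0, 0, -0.07],
    [0, 0, -0.14],
    [0, 0, -0.21],
    [0, 0, -0.28],
    [0, 0, -0.35],
    [0, 0, -0.4],
    [0, 0, -0.4]
  ],
  "grip": [1, 1, 1, 1, 1, 1, 1]
}}

```text
clock: 37.63
eef_pos: [0.4527, -0.0767, 0.1166]
tool_rot: [0.001, 0.737, 0.675, 0.001]
contact_force: [-5.2, 1.2, 26.5]
width: 0.0124
grasp_force: 62.7
```

```bash
python3 st.py
```

```text
t 37.63 p [ 0.4527 -0.0767  0.1166] yaw_y -5.0 z [ 0.003  0.    -1.   ] F [-5.2  1.2 26.5] M [0.18 0.99 0.14] w 0.0124 g 62.7 j [-0.34  0.65  0.67  2.16 -0.76  0.58  0.81]
```

At home height (116.6 vs 116.7 mm). Release, rise, move aside and check.

Emit:
{"op": "carry_out", "data": {
  "linear": [
    [0, 0, 0.01],
    [0, 0, 0.015],
    [0, 0, 0.015],
    [0, 0, 0.12],
    [0, 0, 0.24],
    [0, 0, 0.36],
    [0, 0, 0.36]
  ],
  "twist": [
    [0, 0, 0],
    [0, 0, 0],
    [0, 0, 0],
    [0, 0, 0],
    [0, 0, 0],
    [0, 0, 0],
    [0, 0, 0]
  ],
  "grip": [0, 0, 0, 0, 0, 0, 0]
}}

```text
clock: 38.22
eef_pos: [0.4551, -0.0776, 0.2272]
tool_rot: [0.004, 0.737, 0.676, 0.003]
contact_force: [1.8, -0.3, -0.3]
width: 0.0854
grasp_force: 0.0
```

Emit:
{"op": "carry_out", "data": {
  "linear": [
    [0, -0.9, 0],
    [0, -0.9, 0],
    [0, -0.9, 0],
    [0, -0.9, 0],
    [0, -0.9, 0],
    [0, -0.9, 0],
    [0, -0.9, 0],
    [0, -0.9, 0]
  ],
  "twist": [
    [0, 0, 0],
    [0, 0, 0],
    [0, 0, 0],
    [0, 0, 0],
    [0, 0, 0],
    [0, 0, 0],
    [0, 0, 0],
    [0, 0, 0]
  ],
  "grip": [0, 0, 0, 0, 0, 0, 0, 0]
}}

```text
clock: 38.88
eef_pos: [0.4499, -0.3522, 0.2223]
tool_rot: [0.002, 0.739, 0.674, -0.002]
contact_force: [-0.3, -1.0, -0.4]
width: 0.0853
grasp_force: 0.0
```

```bash
python3 st.py; python3 chk.py; python3 look.py c8.png
```

```text
t 38.88 p [ 0.4499 -0.3522  0.2223] yaw_y -5.3 z [-0.001 -0.005 -1.   ] F [-0.3 -1.  -0.4] M [-0.01  0.03 -0.  ] w 0.0853 g 0.0 j [ 0.13  0.64  0.8   1.77 -0.55  0.96  1.05]
S bar {'n': 145, 'mean': array([0.559 , 0.0829, 0.1294]), 'box': (0.56, 0.0832), 'wh': array([14., 47.]), 'ang': 103.3, 'zmax': np.float64(0.1353)}
  plate z 0.0975 ((559.96875, 83.15318298339844), 36.82676315307617)
M bar {'n': 171, 'mean': array([ 0.6407, -0.0895,  0.1277]), 'box': (0.6421, -0.0904), 'wh': array([48., 14.]), 'ang': 38.1, 'zmax': np.float64(0.1347)}
  plate z 0.0977 ((641.5880126953125, -90.48063659667969), 37.427833557128906)
L bar {'n': 137, 'mean': array([ 0.4527, -0.0721,  0.1302]), 'box': (0.4525, -0.0736), 'wh': array([48., 14.]), 'ang': 84.8, 'zmax': np.float64(0.1346)}
  plate z 0.0973 ((452.5730285644531, -73.78321075439453), 37.18018341064453)
collar {'n': 132, 'mean': array([ 0.5507, -0.0265,  0.0889]), 'box': (0.5512, -0.0271), 'wh': array([47., 14.]), 'ang': 25.1, 'zmax': np.float64(0.0943)}
lid2 0
lid2 scene 0
collar {'n': 131, 'mean': array([ 0.5508, -0.0265,  0.0889]), 'box': (0.5512, -0.027), 'wh': array([48., 14.]), 'ang': 25.0, 'zmax': np.float64(0.0934)}
(0.5537, 0.332) 0
(0.3805, 0.308) 0
(0.388, -0.31) 0
```

View pics/c8.png

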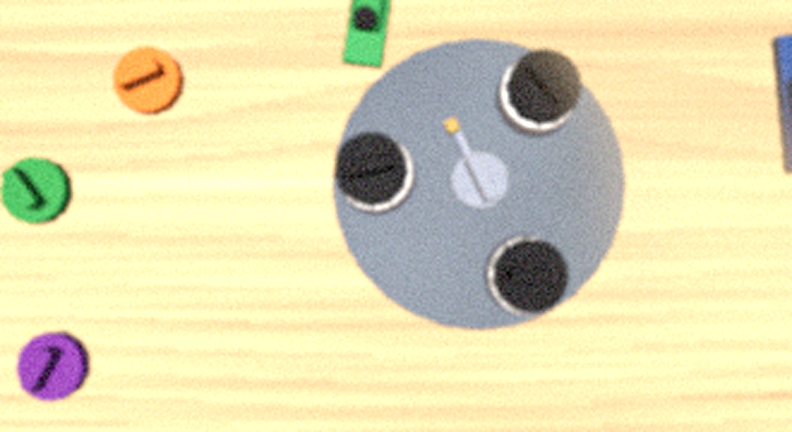

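All three lids are on their pots at plate height 97–98 mm, at crop (372,170), (540,88) and (528,275). The pointer stands at the mark (452,125). Handing in.

```bash
python3 -c "
from station import arm
print(arm.close_job())"
```

```text
the job is handed in; nothing more can be done
None
```

I turned the collar to its brass mark and screwed all three black lids home: lid_1 on pot_m, lid_2 on pot_l and lid_3 on pot_s (lids numbered in my own order); final camera checks agreed, and I handed the job in at about 39 s, but no verdict was returned.

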